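# Load the pill crusher from the counting tray

### The arm

A 6-joint arm with a two-finger parallel gripper is mounted at the origin on the work surface. World frame = base frame: x ahead of the robot, y to its left, z up, the work surface at z = 0. Lengths are in m, angles in degrees, forces in N, time in s.
With the tool pointing down it reaches from about 0.4 to 0.825 m from the base axis. Payload 7 kg.
Tool frame: the origin (TCP) lies midway between the tips of the shut fingers; the grasp point (between the pads) lies 19 mm behind it (r.grip_depth is the distance from the TCP to the grasp point, in m); z points along the fingers, y is the line along which they close (so a half turn about z gives the same grasp; the last joint's range is limited). The gripper opens to 88 mm and grips with 3 to 60 N. Pads are 19 mm wide; open, the fingers measure 130 mm over their backs; the gripper's body (78 mm by 193 mm) begins 47 mm behind the grasp point.
Start: joints at [-53.68, 20.546, 0.682, 0, -70.136, -16.507], TCP at [0.229, -0.635, 0.227] pointing down, gripper open.
Joint ranges: [-176.03, 176.03], [-82.01, 121.73], [-58.28, 71.71], [-173.87, 95.51], [-174.79, -0.11], [-173.66, 173.66]. Speed limits (degrees/s): [136.94, 136.94, 172.46, 180, 180, 180].

### API

Orientations are given as [roll, pitch, yaw] about the fixed x, y, z axes, in that order (R = Rz(yaw) Ry(pitch) Rx(roll)).
In Python, from plant import r, capture, close_job, search_frame, outline_of gives the robot as it stands.
- The arm moves only by the shell command python3 -m creep 'ROWS' [FORCE]. ROWS is JSON, a list of rows, each a list of 7 numbers: the finger opening in mm, from 0 to 87.6, then the shift along the world's x, y, z in units of 25 mm (1.0 is 25 mm), then the turn, a rotation vector about the world's x, y, z in degrees. In form: [[hand, x, y, z, ax, ay, az], ...]. A call has 1 to 8 rows; each row shifts and turns the commanded pose from where the row before left it; what a row does not reach is not made up. A row lasts 1/12 s, in which the tool goes at most 41.7 mm and 7.16 degrees, less where a joint would pass 70% of its speed; a pose out of reach is approached as far as the arm can. A call is refused whole if a number of a shift passes 1 or a number of a turn 7.16, either way. A call with a gripper value outside its range is refused whole. The fingers move at their own pace and stop on an object; FORCE is the grip in N (left out, the last holds). Time passes only in rows, so rows that do not move let the fingers close. It gives the time, the measured TCP pose, the force, the opening and the grip force at its end, in the units of the state.
- r.get_state(): the state, without advancing time (a new reading comes with each control period).
- capture(name): name is "scene" or "side" or "wrist"; returns a dict with "frame" (420x560x3 uint8, red, green, blue), "K" (3x3 intrinsics, pixels), "origin" and "rotation" of the camera in the world. Camera axes: x right, y down, z forward; pixel columns grow to the right and rows downward; lengths in m; the calibration is good to about 2 mm. A picture is of the moment at which its call begins. There is no depth.
- close_job(): hands the job in; it is judged then, once.
Trained networks look in a picture, given as the dict that the camera call returned (one of the last four; its "shot" number tells which), for a name from the list of things; names that differ only in an ending like _2 or _b are one class to them, and where a whole thing is asked for, a point or a joint stands for the part that bears it (a point fixed in the world has none). Each returns a list of dicts, best first, with "conf" (0 to 1); they miss things now and then, are a little off and sometimes report something else, mostly with a low value. They report only what shows in the picture. A call takes as long as a camera call. They do not tell look-alikes from the thing itself.
- search_frame(picture, target): "bbox" ([left, top, right, bottom] in pixels, round what is visible of it).
- outline_of(picture, target): "region" (420x560 bool, what is visible of it) and "bbox" ([left, top, right, bottom] in pixels, round what is visible of it).
The state is a dict: "time_s": time; "joints": joint angles; "qd": joint speeds; "joint_torque": joint torques, N m; "tcp_pos": TCP position; "eef_rot": TCP orientation; "contact_force": force on the tool from outside, world axes, zero at the start; "moment": the same for the moment, N m; "gripper_width": finger opening in m; "gripper_force": force on a finger pad.
Only numpy, scipy, OpenCV 4.12 (cv2) and the standard library are available. Lean on these libraries where they do the work, as an engineer would, in place of code of your own. Each camera call takes 0.05 s, during which the arm holds its last target. There are 200 camera calls.

### The job

Get the pill crusher ready: first lay the round plate flat in the round recess in the crusher's dish and turn the black knob until its white pointer stands at the red mark (leave the mark where it is). Put every loose tablet from the counter on the blue counting tray with the one already there, then lift the tray with all of them on it, and tip it low over the dish so that they all slide in together. Finally put the tray back squarely and flat on its dark mat, leaving every tablet in the dish, and leave the other things on the counter alone.

Things in the scene. Friction and masses are not known exactly. Their poses are not given: they have to be found in the camera images.
- crusher: cast aluminium pill crusher, fixed. Origin on the counter under the dish centre; x points to the crank. Square pedestal 160 x 160 mm, 56 mm high, under a round white dish (dish). A deck 84 mm wide, 50 mm high reaches to x = -180 mm, with the dial at x = -132 mm. Gearbox and a fixed crank with a black knob (not used) reach to x = +197 mm, below 90 mm
- dish (a point): centre of the dish floor, 56 mm above the counter. The dish wall is 4 mm thick, 44 mm high, inner radius 64 mm at the floor, flaring to 72 mm at the rim; its rim is 100 mm above the counter
- seat (a point): centre of the bottom of the round recess in the middle of the dish floor: 63 mm in diameter, 6 mm deep, bottom 50 mm above the counter
- plate: round brass base plate, 60 mm in diameter, 6 mm thick, with an upright round steel stud in the middle, 16 mm in diameter, its top 28 mm above the underside; 120 g; origin at the centre of its underside. Lying in the recess its disc is flush with the dish floor
- square_plate: square brass plate 60 x 60 x 6 mm with the same stud; belongs to another machine and does not fit the recess; leave it. Origin at the centre of its underside
- dial (a joint): angle of the black coarseness knob, rad, 0 to 2.6, growing clockwise seen from above; held by a light friction (0.04 N m), stays where it is left
- mark (a joint): angle of the red index tab on the white dial plate, in the same zero and sense as dial; the pointer is at the mark when the two values are equal. The tab is stiff (0.5 N m) and is not to be moved; 4 mm wide and high, 31 to 40 mm from the axis
- dial_grip (a point): point on the knob's vertical axis at the height to grip it, 84 mm above the counter. The knob's upright grip bar is 42 mm long, 14 mm thick, 32 mm high (its top 94 mm above the counter) and lies along the line from this axis to pointer. Its axes turn with the knob: x lies along the bar, away from the pointer
- pointer (a point): tip of the knob's white pointer, 30 mm from the knob's axis
- mark_tip (a point): inner end of the red index tab, 30 mm from the knob's axis: where the pointer's tip must stand
- mat: dark rubber mat 190 x 120 x 2 mm, fixed, the tray's place; origin at the centre of its underside, x along its long side, in the direction of the tray's mouth at the start
- tray: blue tray, 130 (x) x 80 mm, 150 g; origin under its centre. Floor 4 mm; side walls 4 mm thick, 16 mm high; open at the +x end (no lip). At -x a wall 10 mm thick, 16 mm high, with an upright tab in its middle at x = -60 mm: 10 mm thick along x, 44 mm wide, top 62 mm above the underside; pinch it across its thickness about 44 mm up. Tablets (friction about 0.35) slide off at 25 degrees and more
- tray_spout (a point): middle of the edge of the tray's floor at the open mouth, 65 mm ahead of the tray's origin
- T1: one coated tablet: cream cylinder 22 mm in diameter and 10 mm thick, 10 g, lying flat; origin at the centre of its underside (when it lies as at the start). Starts on the tray
- L1: one coated tablet: cream cylinder 22 mm in diameter and 10 mm thick, 10 g, lying flat; origin at the centre of its underside (when it lies as at the start). Starts on the counter; may be absent
- L2: one coated tablet: cream cylinder 22 mm in diameter and 10 mm thick, 10 g, lying flat; origin at the centre of its underside (when it lies as at the start). Starts on the counter; may be absent
- L3: one coated tablet: cream cylinder 22 mm in diameter and 10 mm thick, 10 g, lying flat; origin at the centre of its underside (when it lies as at the start). Starts on the counter; may be absent
- L4: one coated tablet: cream cylinder 22 mm in diameter and 10 mm thick, 10 g, lying flat; origin at the centre of its underside (when it lies as at the start). Starts on the counter; may be absent
- L5: one coated tablet: cream cylinder 22 mm in diameter and 10 mm thick, 10 g, lying flat; origin at the centre of its underside (when it lies as at the start). Starts on the counter; may be absent
- cups: short stack of pale green medicine cups, 47 mm wide, 59 mm high; bystander; origin at the centre of its underside
- pillbottle: amber pill bottle, 40 mm wide, 72 mm high; bystander; origin at the centre of its underside
- mortar: white ceramic mortar with its pestle in it, 110 mm wide, 135 mm high with the pestle; bystander; origin at the centre of its underside
- funnel: clear plastic funnel standing mouth down, 80 mm wide, 85 mm high; bystander; origin at the centre of its mouth
- kidney_dish: steel kidney dish, about 190 x 90 mm, 38 mm high; bystander; origin under its middle
There are look-alikes about, which are no part of the job. What is shaped like the plate but green or turquoise is not meant.

How it is judged:
By the outcome, as a careful person would: the job done as asked, in the order asked, and still so for the second after the job is handed in, with the robot touching nothing.
Of L1, L2, L3, L4, L5 only 3 to 5 are there at a start; the rules pass over those that are not, and their reading is None.
At some moment in a run one of L1, L2, L3, L4, L5 may be knocked a few centimetres aside while the robot is not near it.
It also fails if it takes over 210 s, if anything falls off the work surface, if the arm or the gripper's body presses on something with over 40 N, if the wrist force passes 120 N, or if a joint passes its speed limit or range.

## Working session

There is one attempt and no reset: what is moved stays moved. The work goes in short steps, Python scripts to look and compute and a shell command to move; the robot and the scene stay as the last step left them, time stands still between calls to the robot, and variables do not carry over. Pictures are saved under pics/ and viewed, at most 14 in all, crops included, and the job is handed in when it is done.

```bash
ls; mkdir -p pics; cat > h.py <<'E'
import numpy as np, cv2
from plant import r, capture, close_job, search_frame, outline_of
def save(p,name,box=None,scale=1):
    f=p["frame"][:,:,::-1]
    if box: f=f[box[1]:box[3],box[0]:box[2]]
    if scale!=1: f=cv2.resize(f,None,fx=scale,fy=scale,interpolation=cv2.INTER_CUBIC)
    cv2.imwrite("pics/"+name,f)
def ray(p,uv):
    K=np.array(p["K"]);R=np.array(p["rotation"])
    d=R@np.linalg.inv(K)@np.array([uv[0],uv[1],1.]);return np.array(p["origin"]),d/np.linalg.norm(d)
def at_z(p,uv,z):
    o,d=ray(p,uv);return o+d*(z-o[2])/d[2]
def tri(obs):
    A=np.zeros((3,3));b=np.zeros(3);L=[ray(p,uv) for p,uv in obs]
    for o,d in L:
        M=np.eye(3)-np.outer(d,d);A+=M;b+=M@o
    x=np.linalg.solve(A,b)
    return x,[np.linalg.norm((np.eye(3)-np.outer(d,d))@(x-o))*1000 for o,d in L]
def proj(p,X):
    c=np.array(p["rotation"]).T@(np.array(X)-np.array(p["origin"]));q=np.array(p["K"])@c;return q[:2]/q[2]
E
python3 - <<'E'
from h import *
s=r.get_state();print({k:np.round(v,3) for k,v in s.items()})
a=capture("scene");b=capture("side");c=capture("wrist")
for n,p in zip("abc",(a,b,c)):
    print(n,np.round(p["origin"],3),np.round(p["rotation"],3).tolist(),np.round(p["K"],1).tolist())
    save(p,f"s_{n}.png")
for n,p in zip("ab",(a,b)):
    for t in ["crusher","dish","plate","square_plate","dial","mark","mat","tray","T1","L1","pointer","cups","pillbottle","mortar","funnel","kidney_dish"]:
        try: print(n,t,[(np.round(d["bbox"]).astype(int).tolist(),round(d["conf"],2)) for d in search_frame(p,t)][:8])
        except Exception as e: print(n,t,e)
E
```

```text
pics
{'time_s': np.float64(0.0), 'joints': array([-5.3682e+01,  2.0590e+01,  6.3400e-01, -2.0000e-02, -7.0137e+01,
       -1.6508e+01]), 'qd': array([ 0.029, -0.007, -0.066, -0.039, -0.035, -0.009]), 'joint_torque': array([-2.0000e-03, -5.8271e+01,  2.9306e+01,  6.9970e+00,  7.0000e-03,
       -0.0000e+00]), 'tcp_pos': array([ 0.229, -0.635,  0.226]), 'eef_rot': array([ 1.79906e+02, -8.00000e-03, -1.60196e+02]), 'contact_force': array([0.345, 0.03 , 0.449]), 'moment': array([-0.005, -0.029, -0.007]), 'gripper_force': np.float64(0.0), 'gripper_width': np.float64(0.088)}
a [ 1.447 -0.383  0.768] [-125.146, -0.527, 65.501] [[426.2, 0.0, 275.6], [0.0, 426.2, 212.1], [0.0, 0.0, 1.0]]
b [-0.095  0.708  0.968] [-132.385, -0.961, -136.652] [[468.1, 0.0, 282.8], [0.0, 468.1, 210.6], [0.0, 0.0, 1.0]]
c [ 0.164 -0.658  0.385] [165.11, -0.089, 109.82] [[348.2, 0.0, 283.1], [0.0, 348.2, 204.5], [0.0, 0.0, 1.0]]
a crusher [([152, 196, 224, 287], 0.94)]
a dish [([154, 196, 224, 288], 0.94), ([235, 230, 243, 235], 0.49)]
a plate [([244, 248, 264, 265], 0.65), ([225, 196, 244, 210], 0.58), ([340, 246
[... 892 characters left out ...]
[353, 196, 374, 214], 0.56), ([278, 154, 381, 236], 0.49)]
b mark []
b mat [([186, 256, 269, 317], 0.62), ([357, 201, 371, 213], 0.56)]
b tray [([202, 253, 257, 305], 0.63), ([184, 254, 271, 317], 0.6)]
b T1 []
b L1 [([327, 237, 332, 246], 0.56), ([275, 249, 284, 252], 0.55), ([304, 221, 312, 229], 0.5), ([286, 260, 294, 270], 0.45)]
b pointer [([354, 198, 373, 216], 0.8), ([96, 314, 178, 382], 0.23)]
b cups [([246, 172, 258, 194], 0.57)]
b pillbottle [([199, 254, 261, 303], 0.62), ([211, 189, 228, 219], 0.52)]
b mortar [([391, 142, 412, 187], 0.94)]
b funnel [([359, 150, 383, 176], 0.79), ([183, 255, 272, 317], 0.57)]
b kidney_dish [([93, 314, 179, 382], 0.79), ([297, 242, 305, 250], 0.21)]
```

```bash
python3 -c "
import cv2,numpy as np
" ; ls pics
```

```text
s_a.png
s_b.png
s_c.png
```

```bash
sed -i 's/^def save/from scipy.spatial.transform import Rotation as Ro\ndef rot(p): return Ro.from_euler("xyz",p["rotation"],degrees=True).as_matrix()\ndef save/; s/np.array(p\["rotation"\])/rot(p)/g' h.py
python3 - <<'E'
import cv2
a=cv2.imread("pics/s_a.png")[170:310,50:440];b=cv2.imread("pics/s_b.png")[130:390,80:430]
cv2.imwrite("pics/a1.png",cv2.resize(a,None,fx=2.05,fy=2.05,interpolation=cv2.INTER_CUBIC))
cv2.imwrite("pics/b1.png",cv2.resize(b,None,fx=2.25,fy=2.25,interpolation=cv2.INTER_CUBIC))
E
```

```text
(no output)
```

View pics/a1.png

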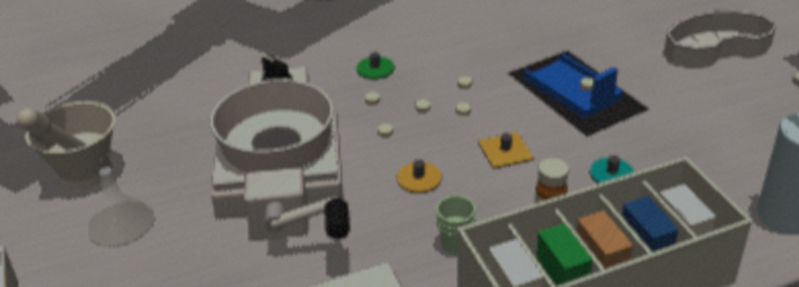

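View pics/b1.png

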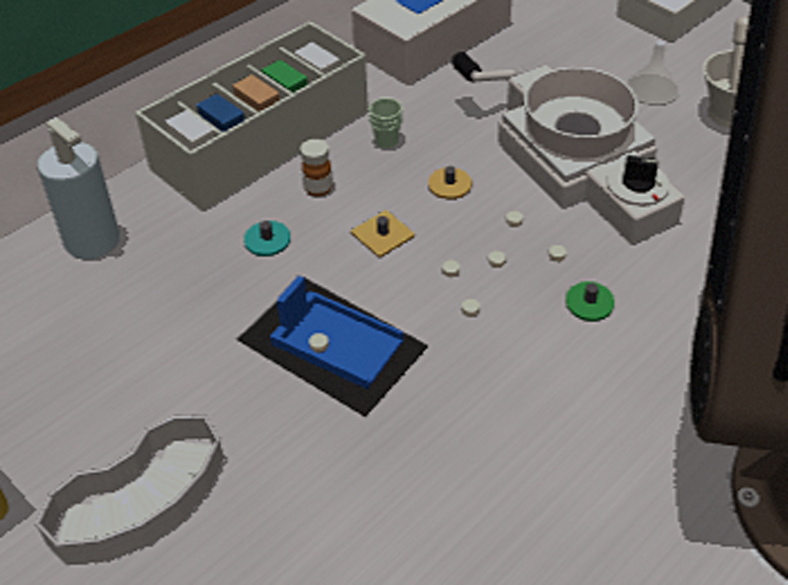

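```bash
cat > rough.py <<'E'
from h import *
E
python3 - <<'E'
from h import *
a=capture("scene");b=capture("side")
P={"Ta":((237.8,233.4),(308.4,226.9)),"Tb":((231.5,217.8),(327.6,242.4)),"Tc":((256.3,221.2),(300.9,244.7)),"Td":((275.9,222.7),(280.4,249.1)),"Te":((276.8,209.5),(289.3,266.4)),
"T1":((336.5,211),(221.5,282)),"studtop":((254,249),(280,205.6)),"platedisc":((254.4,256),(280,211.5)),
"sqstud":((297,235.5),(250,226.6)),"knobtop":((184.5,200),(364.5,201)),"dishrimC":((182.5,222),(338.2,177.5)),
"tabtop":((344.5,205),(211.5,255)),"cup":((272,270),(251.5,181)),"bottle":((320,260),(220.5,205)),"recess":((185,238),(336,186)),"crankknob":((215,277),(286.5,159))}
for k,(u,v) in P.items():
    x,e=tri([(a,u),(b,v)]);print(k,np.round(x,3),np.round(e,1))
print("extra",at_z(a,(440,206),0.0))
for k,v in {"matA":(511,72),"B":(567,52),"C":(648,108),"D":(590,131)}.items(): print(k,at_z(a,(v[0]/2.05+50,v[1]/2.05+170),.002).round(3))
for k,v in {"A":(427,346),"B":(365,415),"C":(237,338),"D":(300,277)}.items(): print(k,at_z(b,(v[0]/2.25+80,v[1]/2.25+130),.002).round(3))
print("markred",at_z(b,(655/2.25+80,198/2.25+130),.056).round(3))
E
```

```text
Ta [ 0.516 -0.072  0.004] [0.3 0.3]
Tb [ 0.435 -0.063  0.004] [0.4 0.4]
Tc [ 0.483 -0.001  0.005] [1. 1.]
Td [0.513 0.05  0.005] [0.5 0.5]
Te [0.452 0.081 0.006] [1.1 1.1]
T1 [0.54  0.245 0.01 ] [0.9 0.9]
studtop [ 0.624 -0.064  0.026] [0.1 0.1]
platedisc [ 0.624 -0.064  0.001] [0.4 0.4]
sqstud [0.621 0.065 0.029] [1.3 1.3]
knobtop [ 0.415 -0.193  0.092] [0.4 0.4]
dishrimC [ 0.531 -0.224  0.098] [4. 4.]
tabtop [0.589 0.234 0.066] [3.2 3.2]
cup [ 0.746 -0.065  0.052] [1.2 1.2]
bottle [0.745 0.068 0.037] [1.4 1.4]
recess [ 0.541 -0.228  0.055] [0.8 0.8]
crankknob [ 0.731 -0.205  0.071] [0.4 0.4]
extra [0.63920711 0.57375409 0.        ]
matA [0.455 0.16  0.002]
B [0.44  0.269 0.002]
C [0.621 0.302 0.002]
D [0.633 0.195 0.002]
A [0.45  0.157 0.002]
B [0.431 0.272 0.002]
C [0.617 0.303 0.002]
D [0.638 0.189 0.002]
markred [ 0.378 -0.183  0.056]
```

View pics/s_c.png

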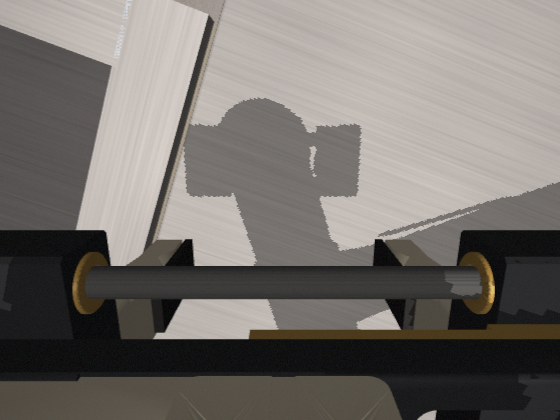

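```bash

python3 -m creep '[[87,0.7,0.97,0.1,0,0,6.25],[87,0.7,0.97,0.1,0,0,6.25],[87,0.7,0.97,0.1,0,0,6.25],[87,0.7,0.97,0.1,0,0,6.25],[87,0.7,0.97,0.1,0,0,6.25],[87,0.7,0.97,0.1,0,0,6.25],[87,0.7,0.97,0.1,0,0,6.25],[87,0.7,0.97,0.1,0,0,6.25]]'
python3 -m creep '[[60,0.7,0.97,0,0,0,0],[60,0.7,0.97,0,0,0,0],[60,0.7,0.97,0,0,0,0],[60,0.7,0.97,0,0,0,0],[60,0.7,0.97,0,0,0,0],[60,0.7,0.97,0,0,0,0],[60,0.7,0.97,0,0,0,0],[60,0.7,0.97,0,0,0,0]]'
python3 - <<'E'
from h import *
print(r.get_state()["tcp_pos"],r.get_state()["eef_rot"])
E
python3 -m creep '[[40,0,0.97,0,0,0,0],[40,0,0.97,0,0,0,0],[40,0,0.97,0,0,0,0],[40,0,0.97,0,0,0,0],[40,0,0.97,0,0,0,0],[40,0,0.97,0,0,0,0],[40,0,0,0,0,0,0]]'
cat > look.py <<'E'
from h import *
import sys
s=r.get_state();print(np.round(s["time_s"],2),np.round(s["tcp_pos"],4),np.round(s["eef_rot"],1),np.round(s["gripper_width"],4),np.round(s["contact_force"],1))
c=capture("wrist")
if sys.argv[1]!="-": save(c,sys.argv[1])
for a in sys.argv[2:]:
    t,z=a.split(":")
    for d in search_frame(c,t):
        b=d["bbox"];u=((b[0]+b[2])/2,(b[1]+b[3])/2)
        print(t,round(d["conf"],2),np.round(b).astype(int).tolist(),at_z(c,u,float(z)).round(4))
E
python3 look.py w1.png plate:0.003 square_plate:0.003 L1:0.005
```

```text
time_s: 2.52
tcp_pos: [0.3694, -0.4398, 0.2469]
eef_rot: [-180.0, -0.0, -109.9]
contact_force: [0.3, -0.5, -0.6]
gripper_width: 0.0871
gripper_force: 0.0
time_s: 3.18
tcp_pos: [0.5095, -0.2457, 0.2469]
eef_rot: [-180.0, 0.0, -110.2]
contact_force: [-0.8, -0.8, 0.6]
gripper_width: 0.0601
gripper_force: 0.0
[ 0.50946138 -0.24568272  0.24685483] [-1.79970785e+02  4.21428976e-03 -1.10179450e+02]
time_s: 3.77
tcp_pos: [0.5089, -0.0987, 0.2469]
eef_rot: [-180.0, 0.1, -110.1]
contact_force: [-0.1, -0.7, -0.8]
gripper_width: 0.0398
gripper_force: 0.0
3.77 [ 0.5089 -0.0987  0.2469] [-1.800e+02  1.000e-01 -1.101e+02] 0.0398 [-0.1 -0.7 -0.8]
plate 0.78 [179, 205, 227, 255] [ 0.6263 -0.0651  0.003 ]
plate 0.69 [401, 157, 450, 208] [ 0.3558 -0.0299  0.003 ]
square_plate 0.96 [231, 300, 276, 329] [0.6104 0.0643 0.003 ]
L1 0.84 [343, 172, 361, 188] [ 0.4366 -0.0629  0.005 ]
L1 0.58 [277, 187, 292, 205] [ 0.5175 -0.072   0.005 ]
L1 0.51 [322, 231, 342, 242] [ 0.4806 -0.0045  0.005 ]
```

```bash

python3 -m creep '[[40,0.93,0.27,-0.4,0,0,0],[40,0.93,0.27,-0.4,0,0,0],[40,0.93,0.27,-0.4,0,0,0],[40,0.93,0.27,-0.4,0,0,0],[40,0.93,0.27,-0.4,0,0,0],[40,0,0,0,0,0,0],[40,0,0,0,0,0,0]]'
cat > disc.py <<'E'
from h import *
import sys
c=capture("wrist");save(c,sys.argv[1])
for d in outline_of(c,"plate"):
    m=d["region"].astype(np.uint8);(x,y),(w,h),an=cv2.minAreaRect(cv2.findNonZero(m)) 
    f=c["frame"].astype(int);yel=((f[...,0]-f[...,2])>50)&(m>0)
    out=[]
    if yel.sum()>50:
        cs=max(cv2.findContours(yel.astype(np.uint8),cv2.RETR_EXTERNAL,cv2.CHAIN_APPROX_NONE)[0],key=len)
        pts=np.array([at_z(c,q,.006)[:2] for q in cv2.convexHull(cs)[:,0].astype(float)])
        (cx,cy),rr=cv2.minEnclosingCircle((pts*1000).astype(np.float32));out=[cx,cy,rr]
        dk=(f.sum(2)<170)&(m>0)
        if dk.sum(): ys,xs=np.nonzero(dk);out+=[xs.mean(),ys.mean(),xs.min(),xs.max(),ys.min(),ys.max()]
    print(d["conf"],d["bbox"],np.round(out,1))
E
python3 disc.py w2.png
```

```text
time_s: 4.55
tcp_pos: [0.6252, -0.0686, 0.1947]
eef_rot: [179.8, -0.1, -110.3]
contact_force: [-0.8, 0.0, 0.2]
gripper_width: 0.0399
gripper_force: 0.0
0.96 [253.7, 153.1, 314.7, 214.8] [627.6 -65.5  30.1 281.6 182.3 275.  289.  179.  195. ]
0.81 [521.7, 92.7, 558.5, 155.0] []
```

View pics/w2.png

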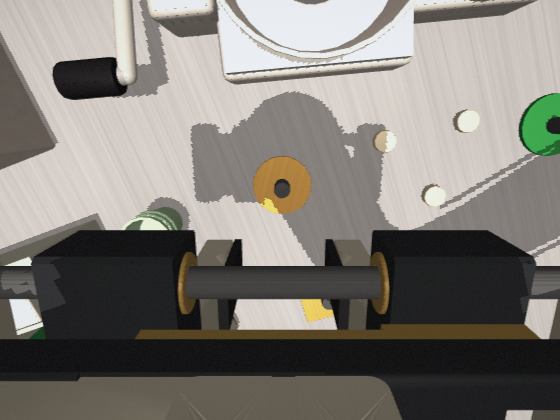

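```bash

python3 -m creep '[[40,0.04,0.14,-0.9,0,0,0],[40,0,0,-0.9,0,0,0],[40,0,0,-0.9,0,0,0],[40,0,0,-0.9,0,0,0],[40,0,0,-0.9,0,0,0],[40,0,0,-0.9,0,0,0],[40,0,0,-0.9,0,0,0],[40,0,0,-0.5,0,0,0]]'
python3 -m creep '[[40,0,0,-0.5,0,0,0],[40,0,0,0,0,0,0],[5,0,0,0,0,0,0],[5,0,0,0,0,0,0],[5,0,0,0,0,0,0],[5,0,0,0,0,0,0],[5,0,0,0,0,0,0],[5,0,0,0,0,0,0]]' 30
python3 -m creep '[[5,0,0,0.5,0,0,0],[5,0,0,1,0,0,0],[5,0,0,1,0,0,0],[5,0,0,1,0,0,0],[5,0,0,1,0,0,0],[5,0,0,1,0,0,0],[5,0,0,1,0,0,0],[5,0,0,0,0,0,0]]'
cat > rim.py <<'E'
from h import *
a=capture("scene");b=capture("side")
for n,p in (("a",a),("b",b)):
    for t in ("dish","dial","pointer","mark"):
        for d in outline_of(p,t)[:2]:print(n,t,round(d["conf"],2),np.round(d["bbox"],1),d["region"].sum())
E
python3 look.py w3.png dish:0.1 dial:0.084 seat:0.05 pointer:0.07 mark:0.056
```

```text
time_s: 5.32
tcp_pos: [0.6245, -0.065, 0.0253]
eef_rot: [179.9, -0.0, -110.2]
contact_force: [0.4, 0.5, -0.1]
gripper_width: 0.0399
gripper_force: 0.0
time_s: 5.98
tcp_pos: [0.6268, -0.0642, 0.0153]
eef_rot: [-179.9, 0.0, -110.2]
contact_force: [-1.4, 0.1, 6.0]
gripper_width: 0.0151
gripper_force: 30.0
time_s: 6.65
tcp_pos: [0.6286, -0.0643, 0.1824]
eef_rot: [-179.6, 0.2, -110.1]
contact_force: [1.3, 0.8, 0.4]
gripper_width: 0.0145
gripper_force: 30.0
6.65 [ 0.6286 -0.0643  0.1824] [-179.6    0.2 -110.1] 0.0145 [1.3 0.8 0.4]
dish 0.61 [44, 0, 524, 91] [ 0.5912 -0.1667  0.1   ]
seat 0.98 [44, 0, 523, 91] [ 0.589  -0.1748  0.05  ]
mark 0.36 [382, 124, 405, 149] [ 0.5298 -0.0802  0.056 ]
```

View pics/w3.png

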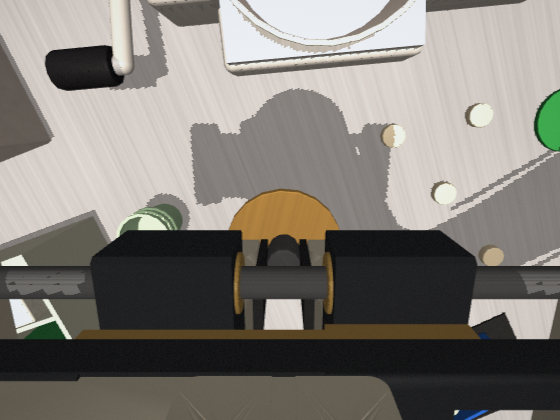

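```bash
python3 - <<'E'
from h import *
for i in range(3):
    s=r.get_state();print(np.round(s["tcp_pos"],4),np.round(s["eef_rot"],2),np.round(s["contact_force"],1),s["gripper_width"])
    p=capture("scene"); 
b=capture("side")
for n,p in (("a",p),("b",b)):
  for t in ("plate","dish","dial","pointer"):
    for d in outline_of(p,t)[:4]:
        if t=="plate": print(n,t,round(d["conf"],2),np.round(d["bbox"],1))
        else: print(n,t,round(d["conf"],2),np.round(d["bbox"],1),d["region"].sum())
E
```

```text
[ 0.6252 -0.0643  0.1752] [ 1.7988e+02 -6.0000e-02 -1.1019e+02] [-0.3 -0.  -0.9] 0.01498726651633927
[ 0.6253 -0.0643  0.1752] [ 1.7988e+02 -6.0000e-02 -1.1019e+02] [-0.  -0.7 -1.2] 0.015107055949483812
[ 0.6255 -0.0643  0.1754] [ 1.7990e+02 -5.0000e-02 -1.1019e+02] [-0.8  0.3 -1.1] 0.01470647697826998
a plate 0.76 [243.6 199.2 264.  215.3]
a plate 0.65 [338.3 247.4 355.8 259.7]
a plate 0.45 [223.9 196.9 243.2 209.1]
a dish 0.9 [156.6 194.7 221.7 284.8] 4617
a dial 0.65 [306.9 197.  354.9 229.1] 812
a pointer 0.27 [264.6 265.7 281.3 292.9] 371
b plate 0.7 [330.3 256.3 351.2 270.1]
b plate 0.66 [190.  230.1 211.5 241.6]
b plate 0.58 [267.3 168.1 289.7 177.9]
b dish 0.72 [297.  157.7 381.4 237.9] 4050
b dial 0.46 [358.4 196.9 373.2 216.9] 216
b dial 0.19 [ 96.3 315.  180.  383.5] 3146
b pointer 0.49 [355.3 198.4 371.4 218.9] 221
```

```bash

python3 -m creep '[[5,-0.2,-0.3,1,0,0,0],[5,-0.4,-0.6,1,0,0,0],[5,-0.5,-0.8,1,0,0,0],[5,-0.5,-0.8,0,0,0,0],[5,-0.5,-0.9,0,0,0,0],[5,-0.3,-0.6,0,0,0,0],[5,0,0,0,0,0,0],[5,0,0,0,0,0,0]]'
python3 -m creep '[[5,0,0,0,0,0,0],[5,0,0,0,0,0,0]]'
python3 look.py w4.png dish:0.1 dial:0.084 pointer:0.07 mark:0.056
```

```text
time_s: 8.22
tcp_pos: [0.5657, -0.165, 0.2519]
eef_rot: [-180.0, 0.0, -110.3]
contact_force: [0.3, 0.0, -1.0]
gripper_width: 0.0146
gripper_force: 30.0
time_s: 8.38
tcp_pos: [0.5664, -0.1637, 0.2515]
eef_rot: [180.0, 0.0, -110.2]
contact_force: [0.1, 0.8, -1.8]
gripper_width: 0.0147
gripper_force: 30.0
8.38 [ 0.5664 -0.1637  0.2515] [ 180.     0.  -110.2] 0.0147 [ 0.1  0.8 -1.8]
dish 0.97 [85, 10, 463, 213] [ 0.5504 -0.2308  0.1   ]
dial 0.88 [394, 70, 457, 120] [ 0.4181 -0.1975  0.084 ]
pointer 0.56 [397, 70, 456, 124] [ 0.4126 -0.1944  0.07  ]
mark 0.75 [399, 71, 455, 121] [ 0.4067 -0.1935  0.056 ]
mark 0.51 [338, 219, 358, 229] [ 0.5178 -0.0953  0.056 ]
```

View pics/w4.png

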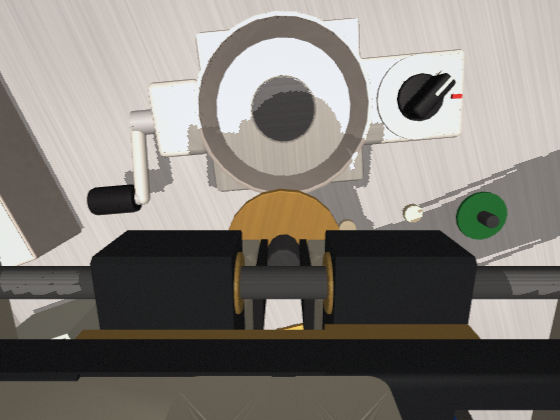

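```bash
cat > fit.py <<'E'
from h import *
from scipy.optimize import least_squares
def radial(g,c,r0,r1,sign,angs):
    out=[]
    g=cv2.GaussianBlur(g,(0,0),1).astype(np.float32)
    for t in angs:
        rr=np.arange(r0,r1,.25);x=(c[0]+rr*np.cos(t)).astype(np.float32);y=(c[1]+rr*np.sin(t)).astype(np.float32)
        v=cv2.remap(g,x[None],y[None],cv2.INTER_LINEAR)[0];d=np.gradient(v)*sign;i=d.argmax()
        if d[i]>1: out.append((x[i],y[i]))
    return np.array(out)
def circ(P,rad=None):
    f=(lambda q:np.hypot(P[:,0]-q[0],P[:,1]-q[1])-(rad or q[2]))
    s=least_squares(f,[*P.mean(0),rad or .05],loss="soft_l1",f_scale=.0005);return s.x[:2],(rad or s.x[2]),np.sqrt(np.median(s.fun**2))
if __name__=="__main__":
    c=capture("wrist");st=r.get_state();z=st["tcp_pos"][2]
    g=cv2.cvtColor(c["frame"],cv2.COLOR_RGB2GRAY)
    A=np.linspace(0,2*np.pi,180,endpoint=False)
    W=lambda P,zz:np.array([at_z(c,p,zz)[:2] for p in P])
    up=A[np.sin(A)<.75]
    for nm,r0,r1,sg,zz,an,c0 in [("recess",26,37,1,.056,A,(283,109)),("floor r64",58,75,-1,.056,A,(283,105)),("rim in72",70,86,1,.1,up,(283,103)),("rim out",78,96,-1,.1,up,(283,103)),("rim out+",78,96,1,.1,up,(283,103))]:
        P=radial(g,c0,r0,r1,sg,an);print(nm,len(P),[np.round(v,4) for v in circ(W(P,zz))])
    f=c["frame"].astype(int);yel=((f[...,0]-f[...,2])>50).astype(np.uint8);yel[:185]=0;yel[232:]=0
    cs=max(cv2.findContours(yel,cv2.RETR_EXTERNAL,cv2.CHAIN_APPROX_NONE)[0],key=len)[:,0].astype(float)
    cs=cs[(cs[:,1]<226)];print(len(cs),cs[:,0].min(),cs[:,0].max())
    for rad in(None,.03):print("plate",[np.round(v,4) for v in circ(W(cs,z-.0067),rad)])
    print(st["tcp_pos"])
    cv2.imwrite("pics/k.png",cv2.resize(c["frame"][45:145,370:470,::-1],None,fx=6,fy=6,interpolation=cv2.INTER_CUBIC))
E
python3 fit.py
```

```text
recess 180 [array([ 0.5424, -0.2307]), np.float64(0.0313), np.float64(0.0002)]
floor r64 180 [array([ 0.5425, -0.2302]), np.float64(0.0653), np.float64(0.0002)]
rim in72 138 [array([ 0.5426, -0.2299]), np.float64(0.0726), np.float64(0.0004)]
rim out 92 [array([ 0.5418, -0.2293]), np.float64(0.0773), np.float64(0.001)]
rim out+ 139 [array([ 0.5425, -0.2303]), np.float64(0.0729), np.float64(0.0002)]
136 231.0 353.0
plate [array([ 0.5651, -0.1662]), np.float64(0.0292), np.float64(0.0002)]
plate [array([ 0.5653, -0.1653]), np.float64(0.03), np.float64(0.0003)]
[ 0.56619234 -0.16389915  0.2514223 ]
```

View pics/k.png

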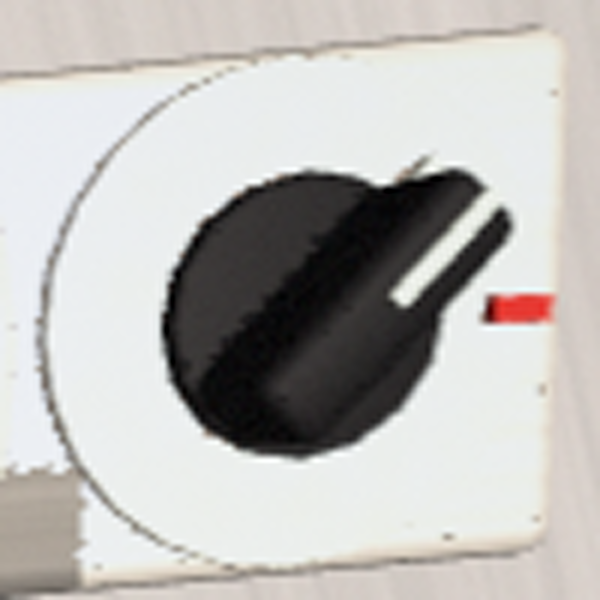

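```bash

python3 -m creep '[[5,-0.3,-0.87,0,0,0,0],[5,-0.3,-0.87,0,0,0,0],[5,-0.32,-0.88,0,0,0,0],[5,0,0,-0.6,0,0,0],[5,0,0,-0.9,0,0,0],[5,0,0,-0.9,0,0,0],[5,0,0,-0.9,0,0,0],[5,0,0,-0.9,0,0,0]]'
python3 -m creep '[[5,0,0,-0.9,0,0,0],[5,0,0,-0.9,0,0,0],[5,0,0,-0.7,0,0,0],[5,0,0,-0.4,0,0,0],[5,0,0,0,0,0,0],[5,0,0,0,0,0,0],[5,0,0,0,0,0,0],[5,0,0,0,0,0,0]]'
python3 -m creep '[[5,0,0,-0.1,0,0,0],[5,0,0,-0.1,0,0,0],[5,0,0,-0.1,0,0,0],[5,0,0,-0.1,0,0,0],[5,0,0,0,0,0,0],[5,0,0,0,0,0,0]]'
python3 look.py w5.png
```

```text
time_s: 9.35
tcp_pos: [0.5431, -0.2298, 0.1457]
eef_rot: [-180.0, 0.0, -110.2]
contact_force: [0.3, 0.3, -1.3]
gripper_width: 0.0147
gripper_force: 30.0
time_s: 10.02
tcp_pos: [0.544, -0.2299, 0.0755]
eef_rot: [-179.9, 0.0, -110.2]
contact_force: [-0.5, -0.3, -0.6]
gripper_width: 0.0149
gripper_force: 30.0
time_s: 10.52
tcp_pos: [0.5431, -0.2298, 0.0652]
eef_rot: [-180.0, -0.0, -110.2]
contact_force: [-3.9, 2.4, 10.4]
gripper_width: 0.0148
gripper_force: 30.0
10.52 [ 0.5431 -0.2298  0.0652] [-180.    -0.  -110.2] 0.0148 [-3.9  2.4 10.4]
```

View pics/w5.png

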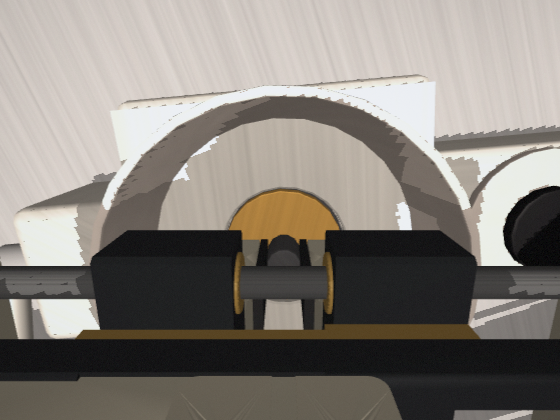

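```bash

python3 -m creep '[[5,-0.02,0.01,0,0,0,0],[5,-0.02,0.01,0,0,0,0],[5,0,0,0,0,0,0],[5,0,0,0,0,0,0]]'
python3 -m creep '[[5,0,0,-0.05,0,0,0],[5,0,0,-0.05,0,0,0],[5,0,0,0,0,0,0],[5,0,0,0,0,0,0]]'
```

```text
time_s: 10.9
tcp_pos: [0.543, -0.2298, 0.0653]
eef_rot: [-179.9, -0.0, -110.2]
contact_force: [-0.6, -1.0, 6.4]
gripper_width: 0.0145
gripper_force: 30.0
time_s: 11.23
tcp_pos: [0.5431, -0.2298, 0.0651]
eef_rot: [-179.8, -0.0, -110.1]
contact_force: [-7.2, 3.6, 27.3]
gripper_width: 0.0152
gripper_force: 30.0
```

```bash

python3 -m creep '[[5,0,0,0.08,0,0,0],[30,0,0,0,0,0,0],[30,0,0,0,0,0,0],[30,0,0,0,0,0,0],[30,0,0,0,0,0,0],[30,0,0,0.5,0,0,0],[30,0,0,1,0,0,0],[30,0,0,1,0,0,0]]'
python3 -m creep '[[30,0.1,0.3,1,0,0,0],[30,0.2,0.6,1,0,0,0],[30,0.2,0.6,1,0,0,0],[30,0.2,0.6,1,0,0,0],[30,0.2,0.6,0.5,0,0,0],[30,0,0,0,0,0,0],[30,0,0,0,0,0,0],[30,0,0,0,0,0,0]]'
python3 - <<'E'
from fit import *
c=capture("wrist");a=capture("scene");b=capture("side")
cv2.imwrite("pics/w6.png",np.vstack([np.hstack([cv2.resize(c["frame"][0:220,160:400],(400,366),interpolation=3),cv2.resize(b["frame"][140:230,290:388],(398,366),interpolation=3)])])[:,:,::-1])
f=c["frame"].astype(int);yel=((f[...,0]-f[...,2])>40).astype(np.uint8);yel[215:]=0
cs=cv2.convexHull(max(cv2.findContours(yel,cv2.RETR_EXTERNAL,cv2.CHAIN_APPROX_NONE)[0],key=len))[:,0].astype(float)
P=np.array([at_z(c,p,.056)[:2] for p in cs]);print(circ(P),r.get_state()["tcp_pos"])
E
```

```text
time_s: 11.9
tcp_pos: [0.541, -0.2292, 0.1253]
eef_rot: [179.8, -0.1, -110.2]
contact_force: [1.5, -0.0, 1.0]
gripper_width: 0.0297
gripper_force: 0.0
time_s: 12.57
tcp_pos: [0.5638, -0.1618, 0.2373]
eef_rot: [179.9, -0.0, -110.2]
contact_force: [-0.1, -0.5, -0.0]
gripper_width: 0.0302
gripper_force: 0.0
(array([ 0.54264389, -0.23054713]), np.float64(0.029888472352944305), np.float64(0.0001707872822591818)) [ 0.56376622 -0.16229477  0.23723135]
```

View pics/w6.png

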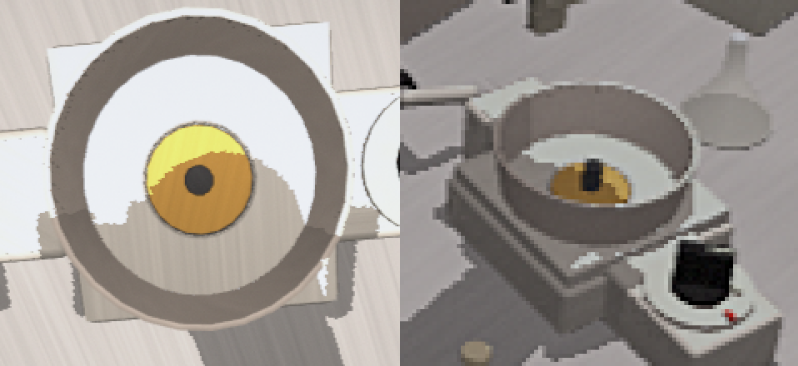

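```bash
python3 - <<'E'
from fit import *
c=capture("wrist");g=cv2.cvtColor(c["frame"],cv2.COLOR_RGB2GRAY);f=c["frame"].astype(int)
cv2.imwrite("pics/k2.png",cv2.resize(c["frame"][40:150,370:490,::-1],None,fx=5,fy=5,interpolation=cv2.INTER_CUBIC))
R,G,B=f[...,0],f[...,1],f[...,2]
red=((R-G>60)&(R-B>60)).astype(np.uint8);red[:, :360]=0;red[200:]=0
n,l,s,ce=cv2.connectedComponentsWithStats(red)
for i in range(1,n):
    if s[i,4]>8: print("red",s[i],ce[i],[at_z(c,ce[i],z)[:2].round(4) for z in(.054,.058)])
for d in search_frame(c,"dial")[:2]: print(d)
D=np.array([.5425,-.2303])
# predicted knob centre for candidate yaw
for yaw in (-12,-14,-16): 
    k=D-.132*np.array([np.cos(np.radians(yaw)),np.sin(np.radians(yaw))]);print(yaw,k.round(4),proj(c,[*k,.052]).round(1),proj(c,[*k,.094]).round(1))
E
```

```text
red [455  92  11   6  52] [460.07692308  94.5       ] [array([ 0.3786, -0.1839]), array([ 0.3805, -0.1844])]
{'bbox': [399.4, 66.6, 462.5, 119.4], 'conf': 0.66}
-12 [ 0.4134 -0.2029] [418.2  88.2] [437.4  84.8]
-14 [ 0.4144 -0.1984] [418.3  93.3] [437.5  90.6]
-16 [ 0.4156 -0.1939] [418.3  98.4] [437.3  96.4]
```

View pics/k2.png

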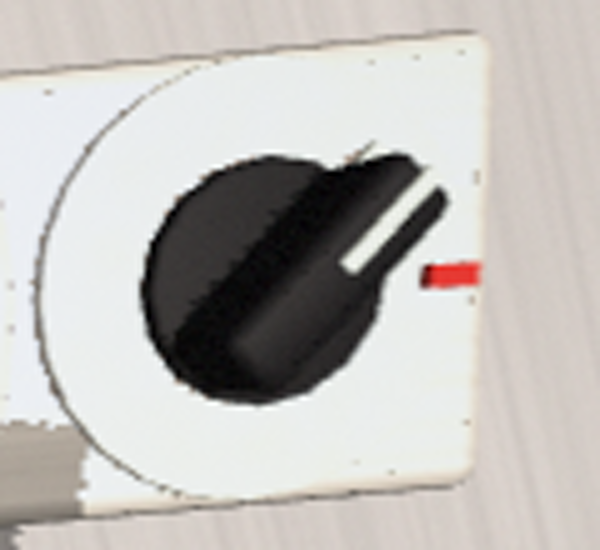

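```bash
python3 - <<'E'
from fit import *
c=capture("wrist");f=c["frame"].astype(int)
q=lambda x,y:(370+x/5,40+y/5)
W=lambda p,z:at_z(c,p,z)[:2]
ang=lambda v:np.degrees(np.arctan2(v[1],v[0]))
t=[W(q(0,76),.05),W(q(488,34),.05)];b=[W(q(20,523),.05),W(q(462,488),.05)]
print("edges yaw",ang(t[0]-t[1]),ang(b[0]-b[1]))
yaw=(ang(t[0]-t[1])+ang(b[0]-b[1]))/2
D=np.array([.5425,-.2303]);u=np.array([np.cos(np.radians(yaw)),np.sin(np.radians(yaw))]);n=np.array([-u[1],u[0]])
print("edge offsets",[(n@(p-D)).round(4) for p in t+b])
k=D-.132*u;print("knob",k,"far end",[((p-D)@u).round(4) for p in (W(q(488,40),.05),W(q(470,480),.05))])
# white stripe: bright inside bar
sub=c["frame"][70:98,434:464].min(2)
g=f.min(2);m=np.zeros(g.shape,np.uint8)
poly=np.array([q(335,262),q(358,280),q(445,185),q(425,160)])
cv2.fillPoly(m,[poly.round().astype(int)],1)
m&=(g>120).astype(np.uint8);ys,xs=np.nonzero(m)
P=np.array([W((x,y),.094) for x,y in zip(xs,ys)]);cc=P.mean(0);d=np.linalg.svd(P-cc)[2][0]
if d@(cc-k)<0:d=-d
nn=np.array([-d[1],d[0]])
print("stripe",len(P),cc,"dir",ang(d),"axis offset",nn@(cc-k),"range",((P-k)@d).min(),((P-k)@d).max(),"ang from axis",ang(cc-k))
for z in(.054,.056,.058):
    p=W((460.08,94.5),z);print("mark",z,p,ang(p-k),np.linalg.norm(p-k))
# dial disc circle
E
```

```text
edges yaw -15.620008569559142 -15.717891692400293
edge offsets [np.float64(-0.0411), np.float64(-0.0412), np.float64(0.0412), np.float64(0.0413)]
knob [ 0.41540535 -0.19464961] far end [np.float64(-0.1768), np.float64(-0.1778)]
stripe 104 [ 0.4048259  -0.20096335] dir -151.18038560756946 axis offset 0.00043186734067833 range 0.001962450044999795 0.02170954149746938 ang from axis -149.17155676938523
mark 0.054 [ 0.3789065  -0.18388119] 163.5621258088449 0.03805423874488222
mark 0.056 [ 0.3798504  -0.18412888] 163.5164850780925 0.0370788398711285
mark 0.058 [ 0.3807943  -0.18437657] 163.4683782482744 0.03610346579672621
```

```bash

python3 -m creep '[[34,-0.99,-0.22,0,0,0,-6.7],[34,-0.99,-0.22,0,0,0,-6.7],[34,-0.99,-0.22,0,0,0,-6.7],[34,-0.99,-0.21,0,0,0,-6.7],[34,-0.99,-0.21,-0.3,0,0,-6.7],[34,-0.99,-0.21,-0.6,0,0,-6.7],[34,0,0,-0.8,0,0,0],[34,0,0,-0.8,0,0,0]]'
python3 -m creep '[[34,0,0,-0.6,0,0,0],[34,0,0,0,0,0,0],[34,0,0,0,0,0,0],[34,0,0,0,0,0,0],[34,0,0,0,0,0,0]]'
python3 look.py - dial:0.084
```

```text
time_s: 13.53
tcp_pos: [0.4151, -0.1945, 0.1762]
eef_rot: [-179.9, 0.1, -150.5]
contact_force: [0.1, 0.5, 0.7]
gripper_width: 0.0337
gripper_force: 0.0
time_s: 13.95
tcp_pos: [0.4168, -0.1942, 0.1621]
eef_rot: [-179.9, 0.1, -150.4]
contact_force: [0.8, 0.7, 0.5]
gripper_width: 0.0338
gripper_force: 0.0
13.95 [ 0.4168 -0.1942  0.1621] [-1.799e+02  1.000e-01 -1.504e+02] 0.0338 [0.8 0.7 0.5]
dial 0.57 [254, 163, 314, 241] [ 0.4104 -0.1969  0.084 ]
```

```bash

python3 -m creep '[[34,-0.05,0,-0.8,0,0,0],[34,0,0,-0.9,0,0,0],[34,0,0,-0.9,0,0,0],[34,0,0,-0.7,0,0,0],[34,0,0,-0.46,0,0,0],[34,0,0,0,0,0,0],[34,0,0,0,0,0,0]]'
python3 -m creep '[[8,0,0,0,0,0,0],[8,0,0,0,0,0,0],[8,0,0,0,0,0,0],[8,0,0,0,0,0,0],[8,0,0,0,0,0,0]]' 12
python3 -m creep '[[8,0,0,0,0,0,-6],[8,0,0,0,0,0,-6],[8,0,0,0,0,0,-6],[8,0,0,0,0,0,-6],[8,0,0,0,0,0,-6],[8,0,0,0,0,0,-6],[8,0,0,0,0,0,-6],[8,0,0,0,0,0,-4]]'
python3 -m creep '[[8,0,0,0,0,0,0],[8,0,0,0,0,0,0],[34,0,0,0,0,0,0],[34,0,0,0,0,0,0],[34,0,0,0,0,0,0],[34,0,0,0.6,0,0,0],[34,0,0,1,0,0,0],[34,0,0,1,0,0,0]]'
python3 -m creep '[[34,0.8,0.1,1,0,0,0],[34,0.8,0.1,1,0,0,0],[34,0.8,0,1,0,0,0],[34,0,0,1,0,0,0],[34,0,0,0,0,0,0],[34,0,0,0,0,0,0],[34,0,0,0,0,0,0]]'
python3 - <<'E'
from fit import *
c=capture("wrist");K=[.4154,-.1946];u,v=proj(c,[*K,.06]).round().astype(int);print(u,v,r.get_state()["tcp_pos"],r.get_state()["eef_rot"])
x0=max(u-55,0);y0=max(v-55,0);print(x0,y0);cv2.imwrite("pics/k3.png",cv2.resize(c["frame"][y0:y0+110,x0:x0+110,::-1],None,fx=5,fy=5,interpolation=cv2.INTER_CUBIC))
E
```

```text
time_s: 14.63
tcp_pos: [0.4149, -0.1941, 0.0673]
eef_rot: [180.0, -0.0, -150.4]
contact_force: [0.1, -1.1, 0.5]
gripper_width: 0.0339
gripper_force: 0.0
time_s: 15.05
tcp_pos: [0.4161, -0.1951, 0.068]
eef_rot: [-179.8, 0.1, -150.3]
contact_force: [2.0, -9.6, -2.4]
gripper_width: 0.014
gripper_force: 12.0
time_s: 15.72
tcp_pos: [0.4162, -0.1961, 0.068]
eef_rot: [-179.9, 0.2, 163.4]
contact_force: [3.6, -19.6, -6.8]
gripper_width: 0.0141
gripper_force: 12.0
time_s: 16.38
tcp_pos: [0.414, -0.1938, 0.1325]
eef_rot: [-180.0, -0.1, 163.6]
contact_force: [0.8, -1.0, -1.1]
gripper_width: 0.0338
gripper_force: 0.0
time_s: 16.97
tcp_pos: [0.4741, -0.1887, 0.2316]
eef_rot: [180.0, -0.0, 163.6]
contact_force: [-1.0, -0.4, -0.5]
gripper_width: 0.0339
gripper_force: 0.0
258 128 [ 0.47389396 -0.18872545  0.23122725] [ 1.79992408e+02 -7.92740012e-02  1.63611731e+02]
203 73
```

View pics/k3.png

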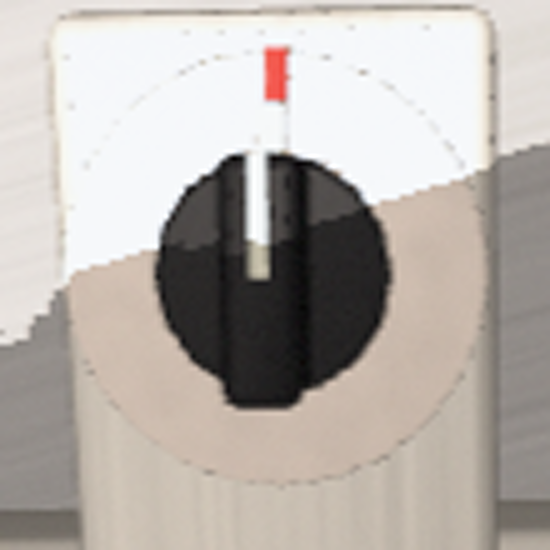

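```bash
cat > ptr.py <<'E'
from fit import *
c=capture("wrist");f=c["frame"].astype(int);k=np.array([.4154,-.1946])
ang=lambda v:np.degrees(np.arctan2(v[1],v[0]))
W=lambda p,z:at_z(c,p,z)[:2]
R,G,B=f[...,0],f[...,1],f[...,2]
u,v=proj(c,[*k,.06]).round().astype(int)
win=np.zeros(R.shape,bool);win[max(v-55,0):v+55,max(u-55,0):u+55]=1
red=(R-G>60)&(R-B>60)&win;ys,xs=np.nonzero(red);P=np.array([W((x,y),.057) for x,y in zip(xs,ys)]);m=P.mean(0)
print("mark",ang(m-k),np.linalg.norm(m-k))
pk=proj(c,[*k,.094]);yy,xx=np.mgrid[:420,:560]
# stripe pixels: bright within bar top rectangle along approx dir of mark
Xw=np.array([W((x,y),.094) for y in range(max(v-55,0),v+30) for x in range(max(u-40,0),u+40)]);pix=[(x,y) for y in range(max(v-55,0),v+30) for x in range(max(u-40,0),u+40)]
d=(m-k)/np.linalg.norm(m-k);n=np.array([-d[1],d[0]])
for it in range(3):
    a=(Xw-k)@d;bb=(Xw-k)@n
    br=np.array([f[y,x].min() for x,y in pix])
    s=(a>0.003)&(a<.019)&(abs(bb)<.0055)&(br>90)
    P=Xw[s];cc=P.mean(0);dd=np.linalg.svd(P-cc)[2][0];dd*=np.sign(dd@d)
print("stripe",s.sum(),"dir",ang(dd),"from axis",ang(cc-k),"offset",np.array([-dd[1],dd[0]])@(cc-k))
E
python3 ptr.py
```

```text
mark 163.81449150662485 0.03555917686853949
stripe 94 dir 164.21222483583352 from axis 169.58009674314584 offset 0.0010366238842071964
```

```bash
cat >> ptr.py <<'E'
g=cv2.cvtColor(c["frame"],cv2.COLOR_RGB2GRAY)
c0=(203+279/5,73+267/5);A=np.linspace(0,2*np.pi,240,endpoint=False)
for sg in(-1,1):
    P=radial(g,c0,39,46,sg,A)
    if len(P)<20: continue
    for z in(.052,.054):
        q=circ(np.array([W(p,z) for p in P]));print("disc",sg,len(P),z,q[0].round(5),q[1:], "mark ang",ang(W(np.array([xs.mean(),ys.mean()]),z+.004)-q[0]))
A2=A[(abs(np.cos(A))>.45)]
P=radial(g,(203+272/5,73+272/5),19,27,1,A2)
for z in(.058,.062):
    q=circ(np.array([W(p,z) for p in P]));print("skirt",z,len(P),q)
    print(" mark ang",ang(W(np.array([xs.mean(),ys.mean()]),.057)-q[0]))
E
python3 ptr.py
```

```text
mark 163.96644949916885 0.035550300370291624
stripe 98 dir 163.67129794874472 from axis 170.44049759250905 offset 0.0012925477023841975
disc -1 93 0.052 [ 0.41431 -0.19575] (np.float64(0.04053173635561935), np.float64(0.0007401450571951629)) mark ang 161.7699980010755
disc -1 93 0.054 [ 0.41428 -0.19559] (np.float64(0.0402925407818254), np.float64(0.0007368858319655516)) mark ang 161.76799791836626
disc 1 71 0.052 [ 0.41559 -0.19509] (np.float64(0.04137459848387356), np.float64(0.0007334469218747419)) mark ang 163.40383892836965
disc 1 71 0.054 [ 0.41555 -0.19494] (np.float64(0.041130529169507914), np.float64(0.0007290345123718914)) mark ang 163.40060118774502
skirt 0.058 170 (array([ 0.41528496, -0.19586235]), np.float64(0.02196454962677662), np.float64(0.0001955936081924177))
 mark ang 161.97394572635105
skirt 0.062 170 (array([ 0.41520216, -0.19554099]), np.float64(0.0217000948001565), np.float64(0.00019322888593439327))
 mark ang 162.42403769349798
```

```bash

python3 -m creep '[[34,0.1,-0.4,-0.6,0,0,0],[34,0.1,-0.4,-0.8,0,0,0],[34,0.1,-0.2,-0.8,0,0,0],[34,0,0,-0.6,0,0,0],[34,0,0,-0.3,0,0,0],[34,0,0,0,0,0,0],[34,0,0,0,0,0,0],[34,0,0,0,0,0,0]]'
cat > ptr2.py <<'E'
from fit import *
c=capture("wrist");f=c["frame"].astype(int);k0=np.array([.4154,-.1956]);g=cv2.cvtColor(c["frame"],cv2.COLOR_RGB2GRAY)
ang=lambda v:np.degrees(np.arctan2(v[1],v[0]));W=lambda p,z:at_z(c,p,z)[:2]
R,G,B=f[...,0],f[...,1],f[...,2]
pm=proj(c,[*k0,.06]);print("px",pm)
red=(R-G>60)&(R-B>60);red[:,:int(pm[0]-80)]=0;red[:,int(pm[0]+80):]=0;red[int(pm[1]+80):]=0
ys,xs=np.nonzero(red);mp=np.array([xs.mean(),ys.mean()])
A=np.linspace(0,2*np.pi,240,endpoint=False);A2=A[(abs(np.cos(A))>.5)]
s=np.linalg.norm(proj(c,[k0[0]+.022,k0[1],.06])-pm)
P=radial(g,pm,s*.85,s*1.2,1,A2);q=circ(np.array([W(p,.06) for p in P]));k=q[0];print("skirt",q)
m=W(mp,.057);print("mark",ang(m-k),np.linalg.norm(m-k))
d=(m-k)/np.linalg.norm(m-k);n=np.array([-d[1],d[0]])
pt=proj(c,[*k,.094]);pix=[(x,y) for y in range(int(pt[1]-60),int(pt[1]+20)) for x in range(int(pt[0]-40),int(pt[0]+40)) if y>=0]
X=np.array([W(p,.094) for p in pix]);a=(X-k)@d;b=(X-k)@n;br=np.array([f[y,x].min() for x,y in pix])
sel=(a>.003)&(a<.0195)&(abs(b)<.0055)&(br>90);P=X[sel];cc=P.mean(0);dd=np.linalg.svd(P-cc)[2][0];dd*=np.sign(dd@d)
print("stripe",sel.sum(),ang(dd),"from axis",ang(cc-k),"off",(cc-k)@np.array([-dd[1],dd[0]]))
cv2.imwrite("pics/k4.png",cv2.resize(c["frame"][max(int(pm[1])-75,0):int(pm[1])+65,int(pm[0])-70:int(pm[0])+70,::-1],None,fx=4,fy=4,interpolation=2))
print(r.get_state()["tcp_pos"])
E
python3 ptr2.py
```

```text
time_s: 17.78
tcp_pos: [0.4828, -0.214, 0.1555]
eef_rot: [-180.0, 0.1, 163.6]
contact_force: [0.6, -0.3, 0.7]
gripper_width: 0.0339
gripper_force: 0.0
px [280.48943891 109.90352058]
skirt (array([ 0.41508048, -0.195558  ]), np.float64(0.021864587822543916), np.float64(0.0001236091782601937))
mark 162.247222499976 0.036011751906276326
stripe 192 164.11857855436043 from axis 163.9397568530908 off -3.4841874251605436e-05
[ 0.48290782 -0.21402328  0.15563496]
```

View pics/k4.png

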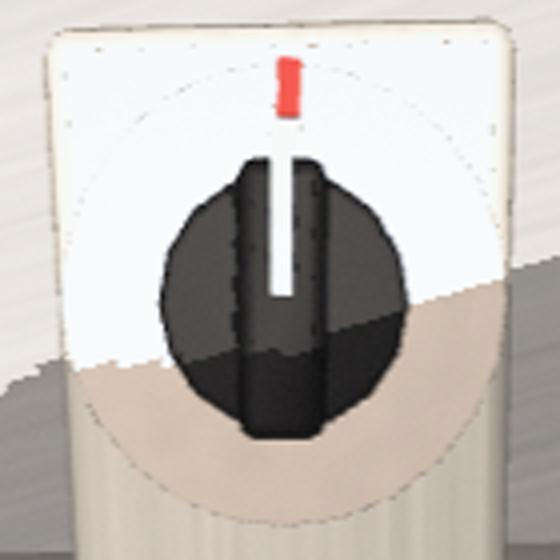

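```bash

python3 -m creep '[[34,-0.6,0.16,0,0,0,0],[34,-0.8,0.21,0,0,0,0],[34,-0.8,0.21,0,0,0,0],[34,-0.51,0.16,-0.4,0,0,0],[34,0,0,-0.8,0,0,0],[34,0,0,-0.9,0,0,0],[34,0,0,-0.8,0,0,0],[34,0,0,-0.6,0,0,0]]'
python3 -m creep '[[34,0,0,0,0,0,0],[34,0,0,0,0,0,0],[8,0,0,0,0,0,0],[8,0,0,0,0,0,0],[8,0,0,0,0,0,0],[8,0,0,0,0,0,0],[8,0,0,0,0,0,-1],[8,0,0,0,0,0,-0.9]]' 12
python3 -m creep '[[8,0,0,0,0,0,0],[8,0,0,0,0,0,0],[34,0,0,0,0,0,0],[34,0,0,0,0,0,0],[34,0,0,0,0,0,0],[34,0,0,0.6,0,0,0],[34,0,0,1,0,0,0],[34,0,0,1,0,0,0]]'
python3 -m creep '[[34,0.9,-0.25,0.8,0,0,0],[34,0.9,-0.25,0,0,0,0],[34,0.9,-0.24,0,0,0,0],[34,0,0,0,0,0,0],[34,0,0,0,0,0,0],[34,0,0,0,0,0,0]]'
python3 ptr2.py
```

```text
time_s: 18.5
tcp_pos: [0.4147, -0.1953, 0.0669]
eef_rot: [180.0, 0.1, 163.6]
contact_force: [0.2, 0.1, -0.8]
gripper_width: 0.0336
gripper_force: 0.0
time_s: 19.17
tcp_pos: [0.415, -0.1961, 0.068]
eef_rot: [-180.0, 0.1, 161.7]
contact_force: [-1.1, -4.7, 6.5]
gripper_width: 0.014
gripper_force: 12.0
time_s: 19.83
tcp_pos: [0.4136, -0.1953, 0.1321]
eef_rot: [-180.0, -0.2, 161.7]
contact_force: [1.8, 0.7, 0.2]
gripper_width: 0.0334
gripper_force: 0.0
time_s: 20.33
tcp_pos: [0.4812, -0.2137, 0.1513]
eef_rot: [-180.0, -0.1, 161.7]
contact_force: [-0.2, 0.4, -0.2]
gripper_width: 0.0339
gripper_force: 0.0
px [277.3662493  112.82028792]
skirt (array([ 0.41506673, -0.19559078]), np.float64(0.02189394404061438), np.float64(0.00015769654112377903))
mark 162.30879858999842 0.03613876463985425
stripe 210 161.38435440320885 from axis 162.45654219828714 off 0.00021188318870199842
[ 0.48107833 -0.21375418  0.15155415]
```

```bash

python3 -m creep '[[34,0,0.2,0.8,0,0,7],[34,0,0.5,0.8,0,0,7],[34,0,0.7,0.8,0,0,7],[34,0,0.7,0.8,0,0,7],[34,0,0.7,0.8,0,0,7],[34,0,0.7,0.8,0,0,7],[34,0,0.7,0.8,0,0,7],[34,0.1,0.7,0.4,0,0,7]]'
python3 -m creep '[[34,0.1,0.7,0,0,0,7],[34,0.1,0.7,0,0,0,7],[34,0,0.7,0,0,0,7],[34,0,0.7,0,0,0,7],[34,0,0.7,0,0,0,7],[34,0,0.7,0,0,0,7],[34,0,0.7,0,0,0,7],[34,0,0.7,0,0,0,7]]'
python3 -m creep '[[34,0,0.4,0,0,0,6.3],[34,0,0,0,0,0,0],[34,0,0,0,0,0,0],[34,0,0,0,0,0,0],[34,0,0,0,0,0,0]]'
cat > tabs.py <<'E'
from fit import *
import sys
def tabs(c,z=.010):
    out=[]
    for d in search_frame(c,"L1"):
        b=np.array(d["bbox"]);u=((b[0]+b[2])/2,(b[1]+b[3])/2)
        # refine: radial edges of the cream top face
        w=(b[2]-b[0]+b[3]-b[1])/4
        f=c["frame"].astype(np.float32);x0,y0,x1,y1=(b+[-3,-3,3,3]).astype(int)
        out.append((round(d["conf"],2),np.round(b).astype(int).tolist(),at_z(c,u,z/2).round(4)[:2],round(w/348*(np.array(c["origin"])[2])*1000,1)))
    return out
if __name__=="__main__":
    c=capture("wrist");s=r.get_state();print(s["tcp_pos"].round(4),s["eef_rot"].round(2))
    for o in tabs(c):print(*o)
    if len(sys.argv)>1:save(c,sys.argv[1])
E
python3 tabs.py w7.png
```

```text
time_s: 21.05
tcp_pos: [0.484, -0.0908, 0.3048]
eef_rot: [-179.9, 0.2, -141.9]
contact_force: [0.5, -0.1, 0.2]
gripper_width: 0.0342
gripper_force: 0.0
time_s: 21.72
tcp_pos: [0.4885, 0.0491, 0.302]
eef_rot: [180.0, 0.0, -85.9]
contact_force: [0.5, -0.8, 0.0]
gripper_width: 0.0338
gripper_force: 0.0
time_s: 22.13
tcp_pos: [0.4892, 0.0578, 0.3021]
eef_rot: [180.0, -0.0, -80.1]
contact_force: [-0.0, -0.1, -0.1]
gripper_width: 0.0339
gripper_force: 0.0
[0.4893 0.0578 0.3021] [-180.      0.    -80.12]
0.82 [335, 69, 351, 85] [ 0.4362 -0.0634] 10.6
0.75 [256, 149, 274, 165] [0.5154 0.0506] 10.9
0.65 [272, 48, 288, 66] [ 0.5169 -0.073 ] 11.3
0.6 [290, 112, 307, 129] [ 0.481  -0.0025] 11.4
0.45 [299, 182, 318, 194] [0.4513 0.0817] 10.4
```

View pics/w7.png

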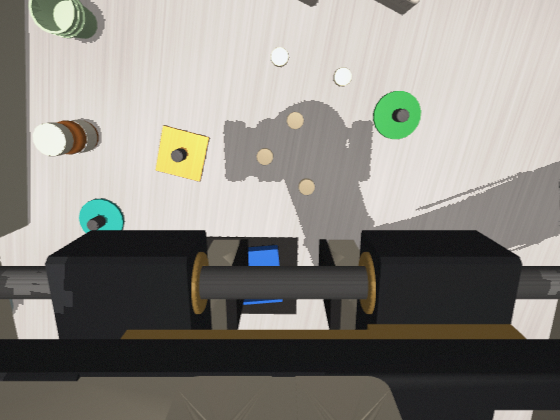

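```bash

python3 -m creep '[[34,0.2,0.7,0,0,0,0],[34,0.2,0.9,0,0,0,0],[34,0.2,0.9,0,0,0,0],[34,0.2,0.9,0,0,0,0],[34,0.2,0.9,0,0,0,0],[34,0.2,0.9,0,0,0,0],[34,0.2,0.9,0,0,0,0],[34,0.2,0.9,0,0,0,0]]'
python3 -m creep '[[34,0,0.3,0,0,0,0],[34,0,0,0,0,0,0],[34,0,0,0,0,0,0],[34,0,0,0,0,0,0]]'
cat > tray.py <<'E'
from fit import *
import sys
def rect(P):
    (cx,cy),(w,h),a=cv2.minAreaRect((P*1000).astype(np.float32));
    if w<h:w,h,a=h,w,a+90
    return np.round([cx,cy,w,h,(a+90)%180-90],2)
def run(cam="wrist",tag=None):
    c=capture(cam);f=c["frame"].astype(int);R,G,B=f[...,0],f[...,1],f[...,2]
    W=lambda P,z:np.array([at_z(c,p,z)[:2] for p in P])
    o=[d for d in outline_of(c,"tray")]
    for d in o[:2]:
        pass
    m0=proj(c,[.534,.231,0])
    win=np.zeros(R.shape,np.uint8);cv2.fillConvexPoly(win,np.array([proj(c,[x,y,0]) for x,y in((.40,.12),(.67,.12),(.67,.34),(.40,.34))]).astype(int),1)
    if cam=="wrist":win[228:]=0
    blue=(((B-R)>60)&(win>0)).astype(np.uint8)
    mat=(((f.max(2)<75)|(blue>0))&(win>0)).astype(np.uint8);mat=cv2.morphologyEx(mat,cv2.MORPH_OPEN,np.ones((3,3)))
    big=lambda m:max(cv2.findContours(m,cv2.RETR_EXTERNAL,cv2.CHAIN_APPROX_NONE)[0],key=cv2.contourArea)[:,0].astype(float)
    P=big(mat);print(cam,"mat",rect(W(P,.002)))
    Q=big(blue);print(" blue z.018",rect(W(Q,.018))," z.006",rect(W(Q,.006)), "rows",P[:,1].min(),P[:,1].max(),Q[:,1].min(),Q[:,1].max())
    for d in search_frame(c,"T1"):
        b=d["bbox"];print(" T1",round(d["conf"],2),np.round(b),at_z(c,((b[0]+b[2])/2,(b[1]+b[3])/2),.011).round(4)[:2])
    return c
if __name__=="__main__":
    c=run();cv2.imwrite("pics/tray.png",c["frame"][:,:,::-1]);print(r.get_state()["tcp_pos"])
E
python3 tray.py
```

```text
time_s: 22.9
tcp_pos: [0.5298, 0.2341, 0.302]
eef_rot: [180.0, -0.0, -80.1]
contact_force: [0.3, 0.2, -0.7]
gripper_width: 0.0339
gripper_force: 0.0
time_s: 23.23
tcp_pos: [0.5294, 0.2401, 0.3021]
eef_rot: [180.0, -0.0, -80.0]
contact_force: [-0.0, 0.5, -1.7]
gripper_width: 0.0344
gripper_force: 0.0
wrist mat [536.91 228.69 188.68 119.89   9.26]
 blue z.018 [535.92 225.56 137.18  80.79  14.85]  z.006 [535.77 226.99 140.89  82.98  14.85] rows 109.0 201.0 119.0 190.0
 T1 0.69 [265. 160. 280. 177.] [0.5434 0.2453]
[0.52949968 0.24008484 0.30242929]
```

```bash
cat > trayfit.py <<'E'
from fit import *
from scipy.optimize import minimize
BX=[(-65,65,-40,40,0,4),(-65,65,-40,-36,0,16),(-65,65,36,40,0,16),(-65,-55,-40,40,0,16),(-65,-55,-22,22,0,62)]
def mask(c,x,y,yaw,z0,S=4):
    m=np.zeros((420*S,560*S),np.uint8);cs,sn=np.cos(yaw),np.sin(yaw)
    for b in BX:
        q=[]
        for X in b[:2]:
            for Y in b[2:4]:
                for Z in b[4:]:
                    X1,Y1=X/1000,Y/1000;q.append((proj(c,[x+cs*X1-sn*Y1,y+sn*X1+cs*Y1,z0+Z/1000])+.5)*S)
        cv2.fillConvexPoly(m,cv2.convexHull(np.array(q,np.float32)).round().astype(np.int32),1)
    return cv2.resize(m.astype(np.float32),(560,420),interpolation=cv2.INTER_AREA)
def fit(c,x0,z0=.002,rowmax=420):
    f=c["frame"].astype(int);B=((f[...,2]-f[...,0])>45).astype(np.uint8)
    M=mask(c,*x0,z0,1);roi=cv2.dilate((M>0).astype(np.uint8),np.ones((25,25)));B&=roi
    ct=max(cv2.findContours(B,cv2.RETR_EXTERNAL,cv2.CHAIN_APPROX_NONE)[0],key=cv2.contourArea);T=cv2.drawContours(np.zeros_like(B),[ct],-1,1,-1).astype(np.float32)
    T[rowmax:]=0
    def cost(p):
        m=mask(c,p[0]/1000,p[1]/1000,np.radians(p[2]),z0);m[rowmax:]=0;return np.abs(m-T).sum()
    p0=np.array([x0[0]*1000,x0[1]*1000,np.degrees(x0[2])])
    s=minimize(cost,p0,method="Nelder-Mead",options=dict(initial_simplex=[p0,p0+[6,0,0],p0+[0,6,0],p0+[0,0,6]],xatol=.05,fatol=.5));return s.x,s.fun,T.sum()
if __name__=="__main__":
    for cam,rm in(("wrist",228),("scene",420),("side",420)):
        print(cam,fit(capture(cam),(.534,.229,np.radians(-170.7)),rowmax=rm))
E
python3 trayfit.py
```

```text
wrist (array([ 532.11221141,  224.42486116, -164.8918007 ]), np.float64(102.4375), np.float32(6768.0))
scene (array([ 523.51363169,  226.06267147, -167.74638203]), np.float64(333.75), np.float32(499.0))
side (array([ 530.64352854,  224.96126114, -165.07518024]), np.float64(83.125), np.float32(1533.0))
```

```bash

python3 -m creep '[[0,0.26,-0.23,-0.9,0,0,5],[0,0.26,-0.23,-0.9,0,0,0],[0,0.26,-0.24,-0.9,0,0,0],[0,0,0,-0.9,0,0,0],[0,0,0,-0.9,0,0,0],[0,0,0,-0.9,0,0,0],[0,0,0,-0.9,0,0,0],[0,0,0,-0.9,0,0,0]]'
python3 -m creep '[[0,0,0,-0.9,0,0,0],[0,0,0,-0.9,0,0,0],[0,0,0,-0.9,0,0,0],[0,0,0,-0.6,0,0,0],[0,0,0,0,0,0,0],[0,0,0,0,0,0,0],[0,0,0,0,0,0,0],[0,0,0,0,0,0,0]]'
python3 look.py - T1:0.011
```

```text
time_s: 24.2
tcp_pos: [0.5491, 0.2232, 0.1213]
eef_rot: [-180.0, 0.0, -75.0]
contact_force: [-0.0, 0.7, -1.0]
gripper_width: 0.0004
gripper_force: 0.0
time_s: 24.87
tcp_pos: [0.5499, 0.224, 0.041]
eef_rot: [-179.9, 0.0, -75.0]
contact_force: [-0.5, 0.4, 0.1]
gripper_width: 0.0008
gripper_force: 0.0
24.87 [0.5499 0.224  0.041 ] [-179.9    0.   -75. ] 0.0008 [-0.5  0.4  0.1]
```

```bash

python3 -m creep '[[0,-0.03,-0.05,-0.5,0,0,0],[0,0,0,-0.5,0,0,0],[0,0,0,-0.22,0,0,0],[0,0,0,0,0,0,0],[0,0,0,0,0,0,0]]'
python3 -m creep '[[0,-0.02,0.09,0,0,0,0],[0,-0.03,0.1,0,0,0,0],[0,-0.02,0.09,0,0,0,0],[0,-0.03,0.1,0,0,0,0],[0,0,0,0,0,0,0],[0,0,0,0,0,0,0]]'
python3 -m creep '[[0,0.02,-0.08,0.2,0,0,0],[0,0,0,1,0,0,0],[40,0,0,1,0,0,0],[40,0,0,1,0,0,0],[40,0,0,1,0,0,0],[40,0,0,1,0,0,0],[40,0,0,1,0,0,0],[40,0,0,1,0,0,0]]'
python3 -m creep '[[40,0,0,0,0,0,0],[40,0,0,0,0,0,0],[40,0,0,0,0,0,0],[40,0,0,0,0,0,0]]'
cat > tf.py <<'E'
from trayfit import *
c=capture("wrist");s,fun,n=fit(c,(.5315,.2247,np.radians(-165)),rowmax=228);s2,f2,_=fit(capture("side"),(.5315,.2247,np.radians(-165)))
print("tray",s.round(2),fun,"side",s2.round(2),f2,r.get_state()["tcp_pos"].round(4))
a=np.radians(s[2]);Rm=np.array([[np.cos(a),np.sin(a)],[-np.sin(a),np.cos(a)]])
for d in search_frame(c,"T1"):
    b=d["bbox"];p=at_z(c,((b[0]+b[2])/2,(b[1]+b[3])/2),.011)[:2];print("T",round(d["conf"],2),np.round(b).tolist(),p.round(4),"in tray",(Rm@(p*1000-s[:2])).round(1))
E
python3 tf.py
```

```text
time_s: 25.38
tcp_pos: [0.5485, 0.2223, 0.0094]
eef_rot: [-180.0, -0.0, -75.0]
contact_force: [-0.7, 0.2, 0.5]
gripper_width: 0.0004
gripper_force: 0.0
time_s: 25.88
tcp_pos: [0.5457, 0.232, 0.0092]
eef_rot: [-180.0, 0.0, -75.0]
contact_force: [0.7, 0.0, -0.7]
gripper_width: 0.0003
gripper_force: 0.0
time_s: 26.55
tcp_pos: [0.5461, 0.2293, 0.1908]
eef_rot: [-180.0, 0.0, -75.0]
contact_force: [-0.1, 0.4, 0.3]
gripper_width: 0.0349
gripper_force: 0.0
time_s: 26.88
tcp_pos: [0.5457, 0.2292, 0.1881]
eef_rot: [179.9, -0.0, -75.0]
contact_force: [0.2, -0.3, -1.4]
gripper_width: 0.0394
gripper_force: 0.0
tray [ 531.68  224.74 -164.93] 88.625 side [ 530.42  225.27 -165.4 ] 74.5625 [0.5458 0.2293 0.188 ]
T 0.91 [272.0, 199.0, 291.0, 221.0] [0.5405 0.255 ] in tray [-16.4 -27. ]
```

```bash

python3 -m creep '[[40,-0.5,-0.8,0,0,0,0],[40,-0.6,-0.9,0,0,0,0],[40,-0.6,-0.95,0,0,0,0],[40,-0.6,-0.95,-0.5,0,0,0],[40,-0.6,-0.95,-0.5,0,0,0],[40,-0.6,-0.95,-0.6,0,0,0],[40,-0.27,-0.41,-0.7,0,0,0],[40,0,0,0,0,0,0]]'
python3 -m creep '[[40,0,0,0,0,0,0],[40,0,0,0,0,0,0],[40,0,0,0,0,0,0]]'
cat > hov.py <<'E'
from tabs import *
c=capture("wrist");t=r.get_state()["tcp_pos"];print("TCP",t.round(4))
for o in tabs(c):
    p=o[2];print(o[0],o[1],p,"shift units",((p-t[:2])/.025).round(2),"wid",o[3])
E
python3 hov.py
```

```text
time_s: 27.7
tcp_pos: [0.4482, 0.079, 0.1285]
eef_rot: [179.7, -0.0, -75.1]
contact_force: [-1.1, -1.1, -1.5]
gripper_width: 0.0403
gripper_force: 0.0
time_s: 27.95
tcp_pos: [0.4532, 0.083, 0.1323]
eef_rot: [-179.9, 0.0, -74.9]
contact_force: [-1.1, 0.6, 0.6]
gripper_width: 0.0401
gripper_force: 0.0
TCP [0.4531 0.0829 0.1322]
0.93 [206, 125, 232, 149] [0.5166 0.0493] shift units [ 2.54 -1.35] wid 10.5
0.91 [262, 67, 290, 96] [ 0.4831 -0.0038] shift units [ 1.2  -3.47] wid 11.8
0.81 [341, 2, 372, 30] [ 0.437  -0.0636] shift units [-0.64 -5.86] wid 12.2
```

```bash
python3 - <<'E'
from tabs import *
c=capture("wrist");p=proj(c,[.4515,.0815,.01]);print(p);u,v=p.astype(int)
f=c["frame"];print(f[v-20:v+25:4,u].tolist())
for cam in("scene","side"):
    c=capture(cam)
    for d in search_frame(c,"L1"):
        b=d["bbox"];print(cam,round(d["conf"],2),at_z(c,((b[0]+b[2])/2,(b[1]+b[3])/2),.005)[:2].round(4))
g=f.astype(int);cream=((g.min(2)>150)|((g[...,0]-g[...,2]>25)&(g[...,0]>110)&(g[...,0]-g[...,2]<90))).astype(np.uint8);cream[228:]=0
n,l,s,ce=cv2.connectedComponentsWithStats(cream)
c=capture("wrist")
for i in range(1,n):
    if 150<s[i,4]<1200:print(s[i],ce[i].round(1),at_z(c,ce[i],.01)[:2].round(4))
E
```

```text
[285.98120953 196.20671087]
[[148, 143, 140], [132, 120, 97], [219, 198, 163], [218, 197, 163], [215, 194, 159], [212, 192, 157], [211, 190, 156], [204, 184, 151], [145, 141, 137], [146, 140, 136], [143, 137, 134], [143, 137, 134]]
scene 0.43 [ 0.4961 -0.004 ]
scene 0.36 [ 0.5222 -0.066 ]
side 0.64 [0.4538 0.0805]
side 0.57 [0.7753 0.0434]
side 0.41 [ 0.4343 -0.065 ]
side 0.39 [ 0.4856 -0.0027]
[270 179  26  27 542] [282.6 192. ] [0.4543 0.078 ]
```

```bash

python3 -m creep '[[40,0.02,-0.12,-0.8,0,0,0],[40,0,0,-1,0,0,0],[40,0,0,-1,0,0,0],[40,0,0,-1,0,0,0],[40,0,0,-0.7,0,0,0],[40,0,0,-0.4,0,0,0],[40,0,0,-0.22,0,0,0],[40,0,0,0,0,0,0]]'
python3 -m creep '[[12,0,0,0,0,0,0],[12,0,0,0,0,0,0],[12,0,0,0,0,0,0],[12,0,0,0,0,0,0],[12,0,0,0,0,0,0],[12,0,0,0.5,0,0,0],[12,0,0,1,0,0,0],[12,0,0,1,0,0,0]]' 10
python3 -m creep '[[12,0.3,0.5,0.7,0,0,0],[12,0.5,0.8,0.4,0,0,0],[12,0.6,0.95,0,0,0,0],[12,0.6,0.98,0,0,0,0],[12,0.6,0.98,0,0,0,0],[12,0.5,0.8,0,0,0,0],[12,0.3,0.56,0,0,0,0],[12,0.18,0.35,0,0,0,0]]'
python3 -m creep '[[12,0,0,0,0,0,0],[12,0,0,0,0,0,0],[12,0,0,0,0,0,0],[12,0,0,0,0,0,0]]'
```

```text
time_s: 29.02
tcp_pos: [0.452, 0.0786, 0.0026]
eef_rot: [179.9, -0.0, -75.0]
contact_force: [0.2, -0.4, 1.2]
gripper_width: 0.0403
gripper_force: 0.0
time_s: 29.68
tcp_pos: [0.4517, 0.0785, 0.0664]
eef_rot: [179.9, -0.0, -75.0]
contact_force: [-0.1, 0.7, -0.2]
gripper_width: 0.0213
gripper_force: 10.0
time_s: 30.35
tcp_pos: [0.5428, 0.2286, 0.0935]
eef_rot: [-180.0, 0.0, -74.9]
contact_force: [-0.2, -0.2, 0.3]
gripper_width: 0.0208
gripper_force: 10.0
time_s: 30.68
tcp_pos: [0.5415, 0.2261, 0.0937]
eef_rot: [180.0, 0.0, -75.0]
contact_force: [0.3, -0.4, -0.1]
gripper_width: 0.0212
gripper_force: 10.0
```

```bash

python3 -m creep '[[12,0.07,0.07,-0.7,0,0,0],[12,0,0,-0.9,0,0,0],[12,0,0,-0.8,0,0,0],[12,0,0,-0.5,0,0,0],[12,0,0,-0.3,0,0,0],[12,0,0,-0.12,0,0,0],[12,0,0,0,0,0,0],[12,0,0,0,0,0,0]]'
python3 -m creep '[[27,0,0,0,0,0,0],[27,0,0,0,0,0,0],[27,0,0,0,0,0,0],[27,0,0,0.3,0,0,0],[27,0,0,0.8,0,0,0],[27,0,0,1,0,0,0],[27,0,0,1,0,0,0],[27,0,0,1,0,0,0]]'
python3 -m creep '[[40,-0.1,-0.5,0.7,0,0,0],[40,-0.2,-1,0,0,0,0],[40,-0.2,-1,0,0,0,0],[40,-0.2,-1,0,0,0,0],[40,-0.2,-1,0,0,0,0],[40,-0.1,-1,0,0,0,0],[40,-0.1,-0.9,0,0,0,0],[40,0,-0.6,0,0,0,0]]'
python3 -m creep '[[40,0,0,0,0,0,0],[40,0,0,0,0,0,0],[40,0,0,0,0,0,0]]'
python3 - <<'E'
s=open("hov.py").read()
open("hov.py","w").write(s+'''
f=c["frame"].astype(int);u,v=proj(c,[t[0],t[1],.01]);
m=((f[...,0]-f[...,2]>25)&(f[...,0]>110)|(f.min(2)>165)&(f[...,0]-f[...,2]>8)).astype(np.uint8);m[228:]=0
n,l,s,ce=cv2.connectedComponentsWithStats(m)
for i in range(1,n):
    if 250<s[i,4]<1200 and abs(s[i,2]-s[i,3])<8:
        p=at_z(c,ce[i],.008)[:2];print("blob",s[i],p.round(4),"shift",((p-t[:2])/.025).round(2))
''')
E
python3 hov.py
```

```text
time_s: 31.35
tcp_pos: [0.5442, 0.2289, 0.0113]
eef_rot: [-179.9, 0.0, -75.0]
contact_force: [0.6, -0.1, -0.5]
gripper_width: 0.0212
gripper_force: 10.0
time_s: 32.02
tcp_pos: [0.5437, 0.2286, 0.1149]
eef_rot: [-180.0, -0.0, -75.0]
contact_force: [0.6, 1.2, 0.2]
gripper_width: 0.0271
gripper_force: 0.0
time_s: 32.68
tcp_pos: [0.5155, 0.052, 0.1315]
eef_rot: [-180.0, 0.0, -75.0]
contact_force: [0.1, 0.2, -0.1]
gripper_width: 0.0401
gripper_force: 0.0
time_s: 32.93
tcp_pos: [0.5166, 0.054, 0.1311]
eef_rot: [-179.9, 0.0, -75.0]
contact_force: [-0.4, -1.1, 0.5]
gripper_width: 0.0402
gripper_force: 0.0
TCP [0.5165 0.0543 0.131 ]
0.95 [410, 63, 438, 91] [ 0.4369 -0.0651] shift units [-3.19 -4.78] wid 11.7
0.88 [328, 128, 359, 155] [ 0.4822 -0.0023] shift units [-1.37 -2.26] wid 11.9
0.85 [311, 21, 344, 57] [ 0.5166 -0.072 ] shift units [ 0.   -5.05] wid 14.5
0.61 [272, 180, 298, 207] [0.5161 0.0518] shift units [-0.02 -0.1 ] wid 10.9
blob [327 127  28  28 596] [ 0.4853 -0.0025] shift [-1.25 -2.27]
blob [274 179  26  26 546] [0.5159 0.0491] shift [-0.03 -0.21]
```

```bash

python3 -m creep '[[40,-0.02,-0.15,-0.8,0,0,0],[40,0,0,-1,0,0,0],[40,0,0,-1,0,0,0],[40,0,0,-1,0,0,0],[40,0,0,-0.7,0,0,0],[40,0,0,-0.4,0,0,0],[40,0,0,-0.19,0,0,0],[40,0,0,0,0,0,0]]'
python3 -m creep '[[12,0,0,0,0,0,0],[12,0,0,0,0,0,0],[12,0,0,0,0,0,0],[12,0,0,0,0,0,0],[12,0,0,0,0,0,0],[12,0,0,0.5,0,0,0],[12,0,0,1,0,0,0],[12,0,0,1,0,0,0]]' 10
python3 -m creep '[[12,0.1,0.5,0.7,0,0,0],[12,0.2,0.9,0.4,0,0,0],[12,0.24,1,0,0,0,0],[12,0.2,1,0,0,0,0],[12,0.2,1,0,0,0,0],[12,0.2,0.8,0,0,0,0],[12,0.1,0.6,0,0,0,0],[12,0.1,0.37,0,0,0,0]]'
python3 -m creep '[[12,0,0,0,0,0,0],[12,0,0,0,0,0,0],[12,0,0,0,0,0,0],[12,0,0,0,0,0,0]]'
```

```text
time_s: 33.7
tcp_pos: [0.5155, 0.0502, 0.0026]
eef_rot: [179.9, -0.0, -74.9]
contact_force: [-0.8, 0.8, -0.0]
gripper_width: 0.0401
gripper_force: 0.0
time_s: 34.37
tcp_pos: [0.515, 0.0495, 0.066]
eef_rot: [179.9, -0.0, -75.0]
contact_force: [1.1, 0.9, -0.4]
gripper_width: 0.0213
gripper_force: 10.0
time_s: 35.03
tcp_pos: [0.5494, 0.2057, 0.0932]
eef_rot: [180.0, 0.0, -74.9]
contact_force: [-0.3, -0.4, -0.3]
gripper_width: 0.0214
gripper_force: 10.0
time_s: 35.37
tcp_pos: [0.549, 0.2032, 0.0933]
eef_rot: [180.0, -0.0, -75.0]
contact_force: [0.8, -0.2, 0.7]
gripper_width: 0.021
gripper_force: 10.0
```

```bash

python3 -m creep '[[12,0.02,0.06,-0.7,0,0,0],[12,0,0,-0.9,0,0,0],[12,0,0,-0.8,0,0,0],[12,0,0,-0.5,0,0,0],[12,0,0,-0.3,0,0,0],[12,0,0,-0.11,0,0,0],[12,0,0,0,0,0,0],[12,0,0,0,0,0,0]]'
python3 -m creep '[[27,0,0,0,0,0,0],[27,0,0,0,0,0,0],[27,0,0,0,0,0,0],[27,0,0,0.3,0,0,0],[27,0,0,0.8,0,0,0],[27,0,0,1,0,0,0],[27,0,0,1,0,0,0],[27,0,0,1,0,0,0]]'
python3 -m creep '[[40,0,0,1,0,0,0],[40,0,0,1,0,0,0],[40,0,0,0.5,0,0,0],[40,0,0,0,0,0,0],[40,0,0,0,0,0,0],[40,0,0,0,0,0,0]]'
python3 tf.py
python3 -m creep '[[40,-0.2,-0.6,0,0,0,0],[40,-0.3,-0.9,0,0,0,0],[40,-0.32,-1,0,0,0,0],[40,-0.32,-1,0,0,0,0],[40,-0.32,-1,0,0,0,0],[40,-0.32,-1,-0.4,0,0,0],[40,-0.32,-1,-0.7,0,0,0],[40,-0.32,-1,-0.7,0,0,0]]'
python3 -m creep '[[40,-0.24,-0.6,0,0,0,0],[40,0,-0.2,0,0,0,0],[40,0,0,0,0,0,0],[40,0,0,0,0,0,0],[40,0,0,0,0,0,0]]'
python3 hov.py
```

```text
time_s: 36.03
tcp_pos: [0.5502, 0.2058, 0.0113]
eef_rot: [-179.9, 0.0, -75.0]
contact_force: [-0.1, -0.7, -0.3]
gripper_width: 0.021
gripper_force: 10.0
time_s: 36.7
tcp_pos: [0.5497, 0.2056, 0.1149]
eef_rot: [-180.0, -0.0, -75.0]
contact_force: [-0.1, -0.3, 0.2]
gripper_width: 0.0263
gripper_force: 0.0
time_s: 37.2
tcp_pos: [0.5492, 0.2055, 0.1752]
eef_rot: [180.0, 0.0, -75.0]
contact_force: [-0.2, 0.2, -0.8]
gripper_width: 0.04
gripper_force: 0.0
tray [ 531.53  225.56 -164.94] 82.0 side [ 530.71  225.3  -164.96] 71.9375 [0.5491 0.2054 0.1746]
T 0.63 [270.0, 225.0, 290.0, 248.0] [0.54   0.2549] in tray [-15.8 -26.1]
time_s: 38.02
tcp_pos: [0.4886, 0.0168, 0.1301]
eef_rot: [-180.0, 0.0, -75.0]
contact_force: [-0.3, -0.7, -0.8]
gripper_width: 0.0401
gripper_force: 0.0
time_s: 38.43
tcp_pos: [0.4842, -0.001, 0.1312]
eef_rot: [-179.9, -0.0, -75.0]
contact_force: [-0.8, 0.1, -0.3]
gripper_width: 0.0399
gripper_force: 0.0
TCP [ 0.4841 -0.0009  0.1311]
0.95 [273, 182, 302, 206] [ 0.482  -0.0033] shift units [-0.08 -0.1 ] wid 10.9
0.66 [255, 84, 282, 113] [ 0.5167 -0.0739] shift units [ 1.3  -2.92] wid 11.7
0.65 [347, 128, 373, 150] [ 0.4375 -0.0629] shift units [-1.86 -2.48] wid 10.1
blob [270 182  27  27 546] [ 0.4854 -0.0025] shift [ 0.05 -0.06]
```

```bash

python3 -m creep '[[40,0,-0.09,-0.8,0,0,0],[40,0,0,-1,0,0,0],[40,0,0,-1,0,0,0],[40,0,0,-1,0,0,0],[40,0,0,-0.7,0,0,0],[40,0,0,-0.4,0,0,0],[40,0,0,-0.2,0,0,0],[40,0,0,0,0,0,0]]'
python3 -m creep '[[12,0,0,0,0,0,0],[12,0,0,0,0,0,0],[12,0,0,0,0,0,0],[12,0,0,0,0,0,0],[12,0,0,0,0,0,0],[12,0,0,0.5,0,0,0],[12,0,0,1,0,0,0],[12,0,0,1,0,0,0]]' 10
python3 -m creep '[[12,0,0.5,0.7,0,0,0],[12,0.04,0.9,0.4,0,0,0],[12,0.04,1,0,0,0,0],[12,0.04,1,0,0,0,0],[12,0.04,1,0,0,0,0],[12,0.04,1,0,0,0,0],[12,0.04,1,0,0,0,0],[12,0,1,0,0,0,0]]'
python3 -m creep '[[12,0,1,0,0,0,0],[12,0,0.7,0,0,0,0],[12,0,0.4,0,0,0,0],[12,0,0.16,0,0,0,0],[12,0,0,0,0,0,0],[12,0,0,0,0,0,0],[12,0,0,0,0,0,0],[12,0,0,0,0,0,0]]'
```

```text
time_s: 39.2
tcp_pos: [0.483, -0.0037, 0.0022]
eef_rot: [179.9, -0.0, -74.9]
contact_force: [-0.0, 0.3, 0.4]
gripper_width: 0.0399
gripper_force: 0.0
time_s: 39.87
tcp_pos: [0.4824, -0.0044, 0.0658]
eef_rot: [179.9, -0.0, -75.0]
contact_force: [0.5, 0.6, 0.4]
gripper_width: 0.021
gripper_force: 10.0
time_s: 40.53
tcp_pos: [0.4892, 0.1822, 0.0934]
eef_rot: [-180.0, 0.0, -75.0]
contact_force: [0.2, -0.5, -0.5]
gripper_width: 0.021
gripper_force: 10.0
time_s: 41.2
tcp_pos: [0.4892, 0.2365, 0.0931]
eef_rot: [180.0, -0.0, -75.0]
contact_force: [-0.6, -0.1, -0.4]
gripper_width: 0.0214
gripper_force: 10.0
```

```bash

python3 -m creep '[[12,0.02,0.07,-0.7,0,0,0],[12,0,0,-0.9,0,0,0],[12,0,0,-0.8,0,0,0],[12,0,0,-0.5,0,0,0],[12,0,0,-0.3,0,0,0],[12,0,0,-0.11,0,0,0],[12,0,0,0,0,0,0],[12,0,0,0,0,0,0]]'
python3 -m creep '[[27,0,0,0,0,0,0],[27,0,0,0,0,0,0],[27,0,0,0,0,0,0],[27,0,0,0.3,0,0,0],[27,0,0,0.8,0,0,0],[27,0,0,1,0,0,0],[27,0,0,1,0,0,0],[27,0,0,1,0,0,0]]'
python3 -m creep '[[40,0.05,-0.5,0.7,0,0,0],[40,0.1,-0.9,0,0,0,0],[40,0.1,-1,0,0,0,0],[40,0.1,-1,0,0,0,0],[40,0.1,-1,0,0,0,0],[40,0.1,-1,0,0,0,0],[40,0.1,-1,0,0,0,0],[40,0.1,-1,0,0,0,0]]'
python3 -m creep '[[40,0.1,-1,0,0,0,0],[40,0.1,-1,0,0,0,0],[40,0.1,-1,0,0,0,0],[40,0.12,-1,0,0,0,0],[40,0,-0.7,0,0,0,0],[40,0,-0.36,0,0,0,0],[40,0,0,0,0,0,0],[40,0,0,0,0,0,0]]'
python3 -m creep '[[40,0,0,0,0,0,0],[40,0,0,0,0,0,0]]'
python3 hov.py
```

```text
time_s: 41.87
tcp_pos: [0.4902, 0.2393, 0.0109]
eef_rot: [-180.0, 0.0, -75.0]
contact_force: [0.6, 0.3, 0.6]
gripper_width: 0.0214
gripper_force: 10.0
time_s: 42.53
tcp_pos: [0.4897, 0.2393, 0.1147]
eef_rot: [-180.0, 0.0, -75.0]
contact_force: [0.7, -0.0, 0.5]
gripper_width: 0.027
gripper_force: 0.0
time_s: 43.2
tcp_pos: [0.5087, 0.0532, 0.1313]
eef_rot: [-179.9, 0.0, -75.0]
contact_force: [0.7, 0.6, -0.4]
gripper_width: 0.0396
gripper_force: 0.0
time_s: 43.87
tcp_pos: [0.519, -0.0724, 0.1307]
eef_rot: [-180.0, 0.0, -75.0]
contact_force: [0.9, 0.7, 0.5]
gripper_width: 0.04
gripper_force: 0.0
time_s: 44.03
tcp_pos: [0.5191, -0.0715, 0.1305]
eef_rot: [-180.0, 0.0, -74.9]
contact_force: [0.8, 0.7, 0.2]
gripper_width: 0.04
gripper_force: 0.0
TCP [ 0.5191 -0.0715  0.1305]
0.79 [361, 221, 385, 242] [ 0.4369 -0.0617] shift units [-3.29  0.39] wid 9.4
0.57 [273, 182, 302, 210] [ 0.5163 -0.0726] shift units [-0.11 -0.04] wid 11.9
blob [274 183  26  27 538] [ 0.5174 -0.0731] shift [-0.07 -0.06]
```

```bash

python3 -m creep '[[40,-0.09,-0.05,-0.8,0,0,0],[40,0,0,-1,0,0,0],[40,0,0,-1,0,0,0],[40,0,0,-1,0,0,0],[40,0,0,-0.7,0,0,0],[40,0,0,-0.4,0,0,0],[40,0,0,-0.18,0,0,0],[40,0,0,0,0,0,0]]'
python3 -m creep '[[12,0,0,0,0,0,0],[12,0,0,0,0,0,0],[12,0,0,0,0,0,0],[12,0,0,0,0,0,0],[12,0,0,0,0,0,0],[12,0,0,0.5,0,0,0],[12,0,0,1,0,0,0],[12,0,0,1,0,0,0]]' 10
python3 -m creep '[[12,0,0.5,0.7,0,0,0],[12,-0.1,0.9,0.4,0,0,0],[12,-0.1,1,0,0,0,0],[12,-0.1,1,0,0,0,0],[12,-0.1,1,0,0,0,0],[12,-0.1,1,0,0,0,0],[12,-0.1,1,0,0,0,0],[12,-0.1,1,0,0,0,0]]'
python3 -m creep '[[12,-0.1,1,0,0,0,0],[12,-0.04,1,0,0,0,0],[12,0,1,0,0,0,0],[12,0,0.7,0,0,0,0],[12,0,0.4,0,0,0,0],[12,0,0,0,0,0,0],[12,0,0,0,0,0,0],[12,0,0,0,0,0,0]]'
python3 -m creep '[[12,0,0,0,0,0,0]]'
```

```text
time_s: 44.8
tcp_pos: [0.5165, -0.0733, 0.0027]
eef_rot: [179.9, -0.0, -75.0]
contact_force: [-0.9, 0.1, 0.8]
gripper_width: 0.04
gripper_force: 0.0
time_s: 45.47
tcp_pos: [0.5159, -0.0737, 0.066]
eef_rot: [179.9, 0.0, -75.0]
contact_force: [1.4, -0.9, -0.2]
gripper_width: 0.0212
gripper_force: 10.0
time_s: 46.13
tcp_pos: [0.4989, 0.1126, 0.0936]
eef_rot: [-180.0, 0.0, -75.0]
contact_force: [0.6, -0.9, -0.2]
gripper_width: 0.0211
gripper_force: 10.0
time_s: 46.8
tcp_pos: [0.4955, 0.2131, 0.0932]
eef_rot: [180.0, -0.0, -75.0]
contact_force: [0.5, -0.3, -0.2]
gripper_width: 0.0213
gripper_force: 10.0
time_s: 46.88
tcp_pos: [0.4957, 0.2129, 0.0933]
eef_rot: [180.0, -0.0, -75.0]
contact_force: [0.6, -0.7, -0.3]
gripper_width: 0.0213
gripper_force: 10.0
```

```bash

python3 -m creep '[[12,0.01,0.08,-0.7,0,0,0],[12,0,0,-0.9,0,0,0],[12,0,0,-0.8,0,0,0],[12,0,0,-0.5,0,0,0],[12,0,0,-0.3,0,0,0],[12,0,0,-0.11,0,0,0],[12,0,0,0,0,0,0],[12,0,0,0,0,0,0]]'
python3 -m creep '[[27,0,0,0,0,0,0],[27,0,0,0,0,0,0],[27,0,0,0,0,0,0],[27,0,0,0.3,0,0,0],[27,0,0,0.8,0,0,0],[27,0,0,1,0,0,0],[27,0,0,1,0,0,0],[27,0,0,1,0,0,0]]'
python3 -m creep '[[40,-0.1,-0.5,0.7,0,0,0],[40,-0.2,-0.9,0,0,0,0],[40,-0.2,-1,0,0,0,0],[40,-0.2,-1,0,0,0,0],[40,-0.2,-1,0,0,0,0],[40,-0.2,-1,0,0,0,0],[40,-0.2,-1,0,0,0,0],[40,-0.2,-1,0,0,0,0]]'
python3 -m creep '[[40,-0.2,-1,0,0,0,0],[40,-0.2,-1,0,0,0,0],[40,-0.2,-0.8,0,0,0,0],[40,-0.2,-0.6,0,0,0,0],[40,-0.07,-0.33,0,0,0,0],[40,0,0,0,0,0,0],[40,0,0,0,0,0,0],[40,0,0,0,0,0,0]]'
python3 hov.py
```

```text
time_s: 47.55
tcp_pos: [0.498, 0.2159, 0.0142]
eef_rot: [-179.8, 0.0, -74.9]
contact_force: [-3.7, -3.9, 25.6]
gripper_width: 0.0213
gripper_force: 21.1
time_s: 48.22
tcp_pos: [0.4957, 0.2156, 0.1143]
eef_rot: [179.9, -0.0, -75.0]
contact_force: [-0.2, 0.3, -1.5]
gripper_width: 0.027
gripper_force: 0.0
time_s: 48.88
tcp_pos: [0.4579, 0.0297, 0.1309]
eef_rot: [180.0, -0.0, -75.0]
contact_force: [0.1, 0.3, -0.5]
gripper_width: 0.0401
gripper_force: 0.0
time_s: 49.55
tcp_pos: [0.4372, -0.0618, 0.1307]
eef_rot: [-180.0, -0.0, -75.0]
contact_force: [-0.4, 1.2, -0.4]
gripper_width: 0.0399
gripper_force: 0.0
TCP [ 0.4372 -0.0617  0.1306]
0.83 [271, 187, 295, 205] [ 0.4382 -0.0617] shift units [ 0.04 -0.  ] wid 8.7
blob [272 182  26  27 539] [ 0.4373 -0.0638] shift [ 0.01 -0.09]
```

```bash

python3 -m creep '[[40,0.01,-0.05,-0.8,0,0,0],[40,0,0,-1,0,0,0],[40,0,0,-1,0,0,0],[40,0,0,-1,0,0,0],[40,0,0,-0.7,0,0,0],[40,0,0,-0.4,0,0,0],[40,0,0,-0.18,0,0,0],[40,0,0,0,0,0,0]]'
python3 -m creep '[[12,0,0,0,0,0,0],[12,0,0,0,0,0,0],[12,0,0,0,0,0,0],[12,0,0,0,0,0,0],[12,0,0,0,0,0,0],[12,0,0,0.5,0,0,0],[12,0,0,1,0,0,0],[12,0,0,1,0,0,0]]' 10
python3 -m creep '[[12,0.2,0.5,1,0,0,0],[12,0.3,0.9,1,0,0,0],[12,0.32,1,1,0,0,0],[12,0.32,1,1,0,0,0],[12,0.32,1,1,0,0,0],[12,0.32,1,0,0,0,0],[12,0.32,1,0,0,0,0],[12,0.32,1,0,0,0,0]]'
python3 -m creep '[[12,0.32,1,0,0,0,0],[12,0.32,1,0,0,0,0],[12,0.32,1,0,0,0,0],[12,0.3,0.7,0,0,0,0],[12,0,0.4,0,0,0,0],[12,0,0,0,0,0,0],[12,0,0,0,0,0,0],[12,0,0,0,0,0,0]]'
cat > onT.py <<'E'
from trayfit import *
import sys
def run(x0=(.5315,.225,np.radians(-165)),z0=.002,save=None):
    c=capture("wrist");s,fun,n=fit(c,x0,z0=z0,rowmax=228);print("tray",s.round(2),fun,n)
    f=c["frame"].astype(int);M=(mask(c,s[0]/1000,s[1]/1000,np.radians(s[2]),z0)>.5)
    m=(M&((f[...,0]-f[...,2])>5)).astype(np.uint8);m[228:]=0
    a=np.radians(s[2]);Rm=np.array([[np.cos(a),np.sin(a)],[-np.sin(a),np.cos(a)]])
    n,l,st,ce=cv2.connectedComponentsWithStats(m)
    for i in range(1,n):
        if st[i,4]>60:
            p=at_z(c,ce[i],z0+.012)[:2];pw=(Rm@(p*1000-s[:2]));print("cream",st[i].tolist(),pw.round(1))
    if save: cv2.imwrite("pics/"+save,c["frame"][:,:,::-1])
if __name__=="__main__":run(save="tr1.png");print(r.get_state()["tcp_pos"])
E
python3 onT.py
```

```text
time_s: 50.32
tcp_pos: [0.4366, -0.0632, 0.0026]
eef_rot: [179.9, -0.0, -74.9]
contact_force: [0.1, -0.6, 0.3]
gripper_width: 0.0402
gripper_force: 0.0
time_s: 50.98
tcp_pos: [0.4361, -0.0638, 0.0664]
eef_rot: [179.9, -0.0, -75.0]
contact_force: [0.8, -0.4, 0.2]
gripper_width: 0.0211
gripper_force: 10.0
time_s: 51.65
tcp_pos: [0.4977, 0.1228, 0.192]
eef_rot: [-179.9, 0.1, -75.0]
contact_force: [0.5, -0.3, 0.0]
gripper_width: 0.0209
gripper_force: 10.0
time_s: 52.32
tcp_pos: [0.5285, 0.2231, 0.1911]
eef_rot: [180.0, -0.0, -75.0]
contact_force: [-0.6, 1.0, -0.4]
gripper_width: 0.021
gripper_force: 10.0
tray [ 531.57  225.41 -165.35] 124.6875 11491.0
cream [255, 177, 23, 37, 631] [-14.2  -9.7]
cream [305, 176, 25, 45, 816] [ 36.8 -12.1]
[0.5285924  0.22304131 0.1912495 ]
```

```bash
python3 - <<'E'
from trayfit import *
c=capture("wrist");f=c["frame"].astype(int);x0=(.5316,.2252,np.radians(-165))
M=mask(c,*x0,.002)>.9
m=M&((f[...,2]-f[...,0])<30);m[228:]=0
ys,xs=np.nonzero(M);print(xs.min(),xs.max(),ys.min(),ys.max())
for y in range(ys.min(),228,4):
    print(y,"".join("#" if m[y,x] else ("." if M[y,x] else " ") for x in range(xs.min(),xs.max(),2)))
for P in((-12,0),(-12,24),(37,-24),(37,0),(37,24),(-16,-25)):
    X=P[0]/1000;Y=P[1]/1000;a=x0[2];w=[x0[0]+np.cos(a)*X-np.sin(a)*Y,x0[1]+np.sin(a)*X+np.cos(a)*Y,.016];q=proj(c,w);print(P,q.round(1),f[int(q[1]),int(q[0])])
E
```

```text
202 348 144 225
144       ...................................................................
148      ....................................................................
152       ...................................................................
156       ...................................................................
160       .................................................................. 
164       .................................................................. 
168    ..................................................................... 
172 ........................................................................ 
176 .................................#........................##............ 
180  ............................########................##########......... 
184  ...........................##########..............############........ 
188  ..........................###########..............############........ 
192  ...........................##########..............############........ 
196  ............................#######.................#########.......... 
200  ............................######....................######........... 
204  ..........................##########.................#########........  
208  .........................###########................###########.......  
212   .........................##########................###########.......  
216   ..........................########..................#########........  
220   ............................####......................#####..........# 
224        ................................................................. 
(-12, 0) [268.  185.8] [229 214 175]
(-12, 24) [267.7 161.3] [ 43  90 166]
(37, -24) [317.4 209.4] [227 211 172]
(37, 0) [318.  185.8] [230 215 176]
(37, 24) [318.7 161.3] [ 46  92 168]
(-16, -25) [264.3 210.4] [226 209 172]
```

```bash
python3 - <<'E'
from tabs import *
for cam in("wrist","scene","side"):
    c=capture(cam)
    for d in search_frame(c,"L1")+search_frame(c,"T1"):
        b=d["bbox"];print(cam,round(d["conf"],2),np.round(b).tolist(),at_z(c,((b[0]+b[2])/2,(b[1]+b[3])/2),.01)[:2].round(4))
    if cam=="side": s=c
    if cam=="wrist": w=c
a=w["frame"][110:230,200:350];b=s["frame"][225:325,170:310]
cv2.imwrite("pics/last.png",np.hstack([cv2.resize(a,(450,360),interpolation=3),cv2.resize(b,(350,360),interpolation=3)])[:,:,::-1])
f=w["frame"].astype(int)
print(f[176:206:2,318].tolist())
E
```

```text
wrist 0.95 [256.0, 178.0, 282.0, 198.0] [0.5418 0.2318]
wrist 0.85 [307.0, 177.0, 331.0, 202.0] [0.493  0.2199]
wrist 0.84 [261.0, 238.0, 305.0, 263.0] [0.5108 0.2925]
wrist 0.57 [311.0, 200.0, 333.0, 218.0] [0.4845 0.2387]
wrist 0.91 [254.0, 201.0, 275.0, 221.0] [0.5405 0.2562]
wrist 0.51 [204.0, 143.0, 348.0, 226.0] [0.5356 0.2258]
scene 0.18 [179.0, 198.0, 188.0, 208.0] [ 0.3066 -0.178 ]
side 0.53 [236.0, 288.0, 240.0, 297.0] [0.4833 0.2373]
side 0.36 [239.0, 280.0, 246.0, 288.0] [0.4961 0.2112]
side 0.38 [215.0, 278.0, 224.0, 290.0] [0.5374 0.2526]
[[110, 112, 112], [225, 208, 171], [233, 219, 181], [232, 218, 180], [231, 217, 179], [229, 213, 175], [228, 212, 174], [227, 210, 172], [226, 210, 171], [225, 208, 171], [226, 208, 170], [222, 203, 166], [144, 131, 106], [231, 217, 178], [231, 216, 178]]
```

```bash
python3 - <<'E'
from tabs import *
w=capture("wrist");s=capture("side")
f=s["frame"].astype(int)
for n,u,v in(("D",(319,189.5),(242.5,284)),("C",(321.5,209.5),(238,292.5)),("T1",(264.5,211),(219.5,284))):
    x,e=tri([(w,u),(s,v)]);print(n,x.round(4),np.round(e,1))
for y in range(262,312):
    print(y,"".join("#" if (f[y,x,0]-f[y,x,2]>10 and f[y,x,0]>110) else ("." if f[y,x,2]-f[y,x,0]>45 else " ") for x in range(196,270)))
def P(p): 
    a=np.radians(-165);X,Y=p[0]/1000,p[1]/1000;return [.5316+np.cos(a)*X-np.sin(a)*Y,.2252+np.sin(a)*X+np.cos(a)*Y,.012]
for q in((-12,0),(-12,24),(37,-24),(37,0),(37,24),(-16,-25)):print(q,proj(s,P(q)).round(1))
E
```

```text
D [0.4927 0.2172 0.0177] [2.9 2.9]
C [0.4842 0.239  0.0104] [1.4 1.4]
T1 [0.5389 0.2545 0.0116] [2.3 2.3]
262         .....................                                             
263        ........................                                           
264         .........................                                         
265         ............................                                      
266         ..............................                                    
267         ................................                                  
268         ..................................                                
269         ....................................                              
270         ............................... .......                           
271          ........................................                         
272          ..........................................                       
273          ............................................                     
274         .................... .............
[... 2394 characters left out ...]
        
305                                                                           
306                                                                           
307                                                                           
308                                                                           
309                                                                           
310                                                                           
311                                                                           
(-12, 0) [225.1 277.2]
(-12, 24) [230.2 271. ]
(37, -24) [236.  290.9]
(37, 0) [241.1 284.4]
(37, 24) [246. 278.]
(-16, -25) [218.5 283.2]
```

View pics/last.png

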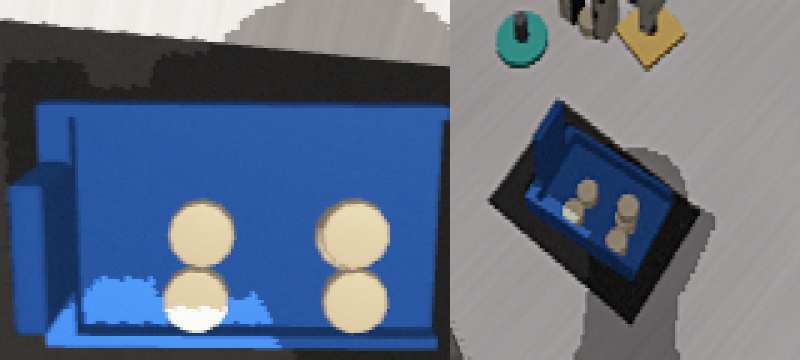

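```bash

python3 -m creep '[[12,0.2,-0.2,-0.6,0,0,0],[12,0.3,-0.3,-0.8,0,0,0],[12,0.2,-0.2,-0.8,0,0,0],[12,0.13,-0.02,-0.8,0,0,0],[12,0,0,-0.5,0,0,0],[12,0,0,0,0,0,0],[12,0,0,0,0,0,0],[12,0,0,0,0,0,0]]'
python3 -m creep '[[12,0,0,-0.7,0,0,0],[12,0,0,-0.9,0,0,0],[12,0,0,-0.8,0,0,0],[12,0,0,-0.6,0,0,0],[12,0,0,-0.4,0,0,0],[12,0,0,-0.2,0,0,0],[12,0,0,0,0,0,0],[12,0,0,0,0,0,0]]'
python3 -m creep '[[12,0,0,0,0,0,0],[12,0,0,0,0,0,0]]'
```

```text
time_s: 53.63
tcp_pos: [0.5503, 0.2064, 0.1045]
eef_rot: [-179.9, 0.0, -75.0]
contact_force: [-0.4, -0.4, 0.5]
gripper_width: 0.0209
gripper_force: 10.0
time_s: 54.3
tcp_pos: [0.5503, 0.2064, 0.0145]
eef_rot: [-179.9, 0.0, -75.0]
contact_force: [0.4, -0.5, 0.1]
gripper_width: 0.0211
gripper_force: 10.0
time_s: 54.47
tcp_pos: [0.5504, 0.2064, 0.0147]
eef_rot: [-179.9, 0.0, -75.0]
contact_force: [0.3, 0.4, 0.6]
gripper_width: 0.0213
gripper_force: 10.0
```

```bash

python3 -m creep '[[12,0,-0.05,-0.16,0,0,0],[12,0,0,0,0,0,0],[27,0,0,0,0,0,0],[27,0,0,0,0,0,0],[27,0,0,0,0,0,0],[27,0,0,0.3,0,0,0],[27,0,0,0.8,0,0,0],[27,0,0,1,0,0,0]]'
python3 -m creep '[[36,0,0,1,0,0,0],[36,-0.3,0.1,1,0,0,0],[36,-0.6,0.12,0.7,0,0,0],[36,-0.7,0.12,0,0,0,0],[36,-0.5,0.1,0,0,0,0],[36,-0.17,0.05,0,0,0,0],[36,0,0,0,0,0,0],[36,0,0,0,0,0,0]]'
python3 -m creep '[[36,0,0,0,0,0,0],[36,0,0,0,0,0,0]]'
cat > asc.py <<'E'
from trayfit import *
c=capture("wrist");f=c["frame"].astype(int);x0=(.5316,.2252,np.radians(-165))
M=cv2.dilate((mask(c,*x0,.002)>.5).astype(np.uint8),np.ones((5,5)))>0
m=M&((f[...,0]-f[...,2])>0)&(f[...,0]>100);m[228:]=0
t=r.get_state()["tcp_pos"];print("TCP",t.round(4))
e=cv2.erode(m.astype(np.uint8),np.ones((3,3)))
d=cv2.distanceTransform(m.astype(np.uint8),cv2.DIST_L2,5)
pk=(d==cv2.dilate(d,np.ones((15,15))))&(d>7)
n,l,st,ce=cv2.connectedComponentsWithStats(pk.astype(np.uint8))
a=x0[2];Rm=np.array([[np.cos(a),np.sin(a)],[-np.sin(a),np.cos(a)]])
for i in range(1,n):
    u=ce[i]
    for z in(.016,.026):
        p=at_z(c,u,z)[:2];print(u.round(1),"r",d[int(u[1]),int(u[0])].round(1),"z",z,p.round(4),"tray",(Rm@(p-x0[:2])*1000).round(1),"shift",((p-t[:2])/.025).round(2))
E
python3 asc.py
```

```text
time_s: 55.13
tcp_pos: [0.5485, 0.2038, 0.0614]
eef_rot: [179.8, -0.1, -75.0]
contact_force: [-0.4, 0.4, 0.3]
gripper_width: 0.0275
gripper_force: 0.0
time_s: 55.8
tcp_pos: [0.493, 0.217, 0.1293]
eef_rot: [180.0, -0.0, -74.9]
contact_force: [-0.2, 0.5, 0.5]
gripper_width: 0.036
gripper_force: 0.0
time_s: 55.97
tcp_pos: [0.4934, 0.2168, 0.129]
eef_rot: [180.0, -0.0, -75.0]
contact_force: [0.1, 0.0, 0.1]
gripper_width: 0.0358
gripper_force: 0.0
TCP [0.4934 0.2168 0.129 ]
[218. 167.] r 13.6 z 0.016 [0.5502 0.2043] tray [-12.6  25. ] shift [ 2.27 -0.5 ]
[218. 167.] r 13.6 z 0.026 [0.5488 0.2024] tray [-10.7  26.5] shift [ 2.22 -0.58]
[219. 200.] r 13.2 z 0.016 [0.5438 0.2303] tray [-13.1  -1.8] shift [2.02 0.54]
[219. 200.] r 13.2 z 0.026 [0.5426 0.2274] tray [-11.2   0.8] shift [1.97 0.42]
[280. 200.] r 13.6 z 0.016 [0.4963 0.2175] tray [36.1 -1.7] shift [0.12 0.03]
[280. 200.] r 13.6 z 0.026 [0.4969 0.2151] tray [36.2  0.8] shift [ 0.14 -0.07]
[219. 220.] r 8.0 z 0.016 [0.5402 0.2468] tray [-13.8 -18.6] shift [1.87 1.2 ]
[219. 220.] r 8.0 z 0.026 [0.5391 0.2432] tray [-11.9 -15.5] shift [1.83 1.06]
[281.5 220. ] r 7.8 z 0.016 [0.4908 0.2335] tray [ 37.3 -18.6] shift [-0.1   0.67]
[281.5 220. ] r 7.8 z 0.026 [0.4915 0.2305] tray [ 37.3 -15.5] shift [-0.07  0.55]
```

```bash

python3 -m creep '[[36,0.13,-0.06,-0.8,0,0,0],[36,0,0,-1,0,0,0],[36,0,0,-1,0,0,0],[36,0,0,-0.8,0,0,0],[36,0,0,-0.5,0,0,0],[36,0,0,-0.3,0,0,0],[36,0,0,0,0,0,0],[36,0,0,0,0,0,0]]'
python3 -m creep '[[12,0,0,0,0,0,0],[12,0,0,0,0,0,0],[12,0,0,0,0,0,0],[12,0,0,0,0,0,0],[12,0,0,0,0,0,0],[12,0,0,0.3,0,0,0],[12,0,0,0.5,0,0,0],[12,0,0,0.2,0,0,0]]' 8
python3 -m creep '[[12,0.05,-0.2,0,0,0,0],[12,0.08,-0.3,0,0,0,0],[12,0.08,-0.3,0,0,0,0],[12,0,-0.13,0,0,0,0],[12,0,0,0,0,0,0],[12,0,0,0,0,0,0],[12,0,0,0,0,0,0]]'
```

```text
time_s: 56.68
tcp_pos: [0.4965, 0.2154, 0.0195]
eef_rot: [180.0, -0.0, -75.0]
contact_force: [0.0, 0.1, 0.5]
gripper_width: 0.0357
gripper_force: 0.0
time_s: 57.35
tcp_pos: [0.4967, 0.2158, 0.0461]
eef_rot: [-179.9, 0.0, -75.0]
contact_force: [0.3, 1.2, -0.6]
gripper_width: 0.0217
gripper_force: 8.0
time_s: 57.93
tcp_pos: [0.5015, 0.1921, 0.0443]
eef_rot: [180.0, -0.0, -75.0]
contact_force: [0.4, -1.0, -0.3]
gripper_width: 0.0212
gripper_force: 8.0
```

Placed over the last slot; lower, release, and check all six.

```bash

python3 -m creep '[[12,0.02,0,-0.5,0,0,0],[12,0,0,-0.5,0,0,0],[12,0,0,-0.25,0,0,0],[12,0,0,-0.12,0,0,0],[12,0,0,0,0,0,0],[12,0,0,0,0,0,0]]'
python3 -m creep '[[27,0,0,0,0,0,0],[27,0,0,0,0,0,0],[27,0,0,0,0,0,0],[27,0,0,0.3,0,0,0],[27,0,0,0.8,0,0,0],[27,0,0,1,0,0,0],[27,0,0,1,0,0,0],[27,0.3,0.3,1,0,0,0]]'
python3 -m creep '[[30,0.5,0.6,1,0,0,0],[30,0.6,0.8,1,0,0,0],[30,0.3,0.6,0.5,0,0,0],[30,0,0,0,0,0,0],[30,0,0,0,0,0,0],[30,0,0,0,0,0,0],[30,0,0,0,0,0,0]]'
python3 asc.py | grep -v "z 0.026"; python3 tf.py
```

```text
time_s: 58.43
tcp_pos: [0.5022, 0.1925, 0.0105]
eef_rot: [-180.0, -0.0, -75.0]
contact_force: [1.1, 0.7, 0.3]
gripper_width: 0.0213
gripper_force: 8.0
time_s: 59.1
tcp_pos: [0.5083, 0.1986, 0.1146]
eef_rot: [179.9, -0.0, -75.0]
contact_force: [0.3, -0.1, -0.7]
gripper_width: 0.0268
gripper_force: 0.0
time_s: 59.68
tcp_pos: [0.5436, 0.2488, 0.1746]
eef_rot: [179.9, -0.0, -75.0]
contact_force: [0.1, -0.4, -0.7]
gripper_width: 0.0296
gripper_force: 0.0
TCP [0.5437 0.2488 0.1746]
[288. 140.] r 11.4 z 0.016 [0.5512 0.205 ] tray [-13.7  24.6] shift [ 0.3  -1.75]
[343. 141.] r 11.6 z 0.016 [0.5031 0.193 ] tray [35.8 23.7] shift [-1.62 -2.23]
[288. 169.] r 11.2 z 0.016 [0.5443 0.2304] tray [-13.6  -1.7] shift [ 0.02 -0.74]
[340. 170.] r 11.6 z 0.016 [0.4978 0.2189] tray [34.2 -2.6] shift [-1.83 -1.2 ]
[286. 193.] r 11.0 z 0.016 [0.5402 0.2527] tray [-15.4 -24.3] shift [-0.14  0.15]
[342. 193.] r 11.4 z 0.016 [0.4896 0.2391] tray [ 37.  -24.3] shift [-2.17 -0.39]
tray [ 531.54  225.23 -165.59] 147.4375 side [ 530.23  225.41 -165.39] 65.75 [0.544  0.249  0.1748]
T 0.88 [276.0, 185.0, 296.0, 202.0] [0.5397 0.2545] in tray [-15.2 -26.3]
```

```bash

python3 -m creep '[[30,0.5,-0.1,0,0,0,0],[30,0.6,-0.12,0,0,0,0],[30,0.5,-0.1,0,0,0,0],[30,0.22,0,0,0,0,-0.2],[30,0,0,-0.5,0,0,0],[30,0,0,-0.9,0,0,0],[30,0,0,-0.9,0,0,0],[30,0,0,-0.7,0,0,0]]'
python3 -m creep '[[30,0,0,0,0,0,0],[30,0,0,0,0,0,0],[30,0,0,0,0,0,0]]'
python3 - <<'E'
from tabs import *
for cam in("scene","side","wrist"):
    c=capture(cam);f=c["frame"].astype(int)
    p=proj(c,[.5894,.2408,.064]);print(cam,p.round(1))
    if cam=="wrist":
        for y in range(150,228,3):print(y,"".join("b" if f[y,x,2]-f[y,x,0]>45 else "#" if f[y,x].max()<75 else "." for x in range(200,370,2)))
E
```

```text
time_s: 60.55
tcp_pos: [0.5897, 0.2412, 0.0985]
eef_rot: [179.9, -0.0, -75.2]
contact_force: [-1.1, -1.1, 0.2]
gripper_width: 0.03
gripper_force: 0.0
time_s: 60.8
tcp_pos: [0.5908, 0.242, 0.1013]
eef_rot: [-179.9, 0.0, -75.2]
contact_force: [0.3, 0.2, 0.3]
gripper_width: 0.03
gripper_force: 0.0
scene [345.4 205. ]
side [208.2 257.2]
wrist [287.1 229. ]
150 ...................######################bbbbbbbbbbbbbbbbbbbbbbb#####################
153 ...................#####################bbbbbbbbbbbbbbbbbbbbbbbbbbbbbbbbbbbbbbbbbbbbb
156 ...................#####################bbbbbbbbbbbbbbbbbbbbbbbbbbbbbbbbbbbbbbbbbbbbb
159 ..................######################bbbbbbbbbbbbbbbbbbbbbbbbbbbbbbbbb.......bbbbb
162 ..................######################bbbbbbbbbbbbbbbbbbbbbbbbbbbbbbb...........bbb
165 ..................######################bbbbbbbbbbbbbbbbbbbbbbbbbbbbb..............bb
168 ..................######################bbbbbbbbbbbbbbbbbbbbbbbbbbbbb...............b
171 ..................######################bbbbbbbbbbbbbbbbbbbbbbbbbbbb................b
174 ..................###
[... 894 characters left out ...]
..#######################bbbbbbbbbbbbbbbbbbbbbbbbbbbb...............bb
207 .................#######################bbbbbbbbbbbbbbbbbbbbbbbbbbb................bb
210 .................#######################bbbbbbbbbbbbbbbbbbbbbbbbbbbb...............bb
213 .................#######################bbbbbbbbbbbbbbbbbbbbbbbbbbbb...............bb
216 .................#######################bbbbbbbbbbbbbbbbbbbbbbbbbbbbb.............bbb
219 .................#######################bbbbbbbbbbbbbbbbbbbbbbbbbbbbbb...........bbbb
222 ................########################bbbbbbbbbbbbbbbbbbbbbbbbbbbbbbb........bbbbbb
225 ................########################bbbbbbbbbbbbbbbbbbbbbbbbbbbbb........bbbbbbbb
```

```bash

python3 -m creep '[[30,-0.09,-0.03,-0.5,0,0,0],[30,0,0,-0.8,0,0,0],[30,0,0,-0.8,0,0,0],[30,0,0,-0.5,0,0,0],[30,0,0,-0.3,0,0,0],[30,0,0,-0.07,0,0,0],[30,0,0,0,0,0,0],[30,0,0,0,0,0,0]]'
python3 -m creep '[[20,0,0,0,0,0,0],[14,0,0,0,0,0,0],[5,0,0,0,0,0,0],[5,0,0,0,0,0,0],[5,0,0,0,0,0,0],[5,0,0,0,0,0,0],[5,0,0,0,0,0,0],[5,0,0,0,0,0,0]]' 50
python3 -m creep '[[5,0,0,0.1,0,0,0],[5,0,0,0.1,0,0,0],[5,0,0,0.2,0,0,0],[5,0,0,0.2,0,0,0],[5,0,0,0.2,0,0,0],[5,0,0,0,0,0,0],[5,0,0,0,0,0,0],[5,0,0,0,0,0,0]]'
python3 - <<'E'
from tabs import *
for d in search_frame(capture("wrist"),"T1"):print(round(d["conf"],2),np.round(d["bbox"]).tolist())
E
```

```text
time_s: 61.62
tcp_pos: [0.5884, 0.2414, 0.0272]
eef_rot: [-179.9, 0.0, -75.2]
contact_force: [0.1, 0.2, 0.6]
gripper_width: 0.0303
gripper_force: 0.0
time_s: 62.28
tcp_pos: [0.5881, 0.2412, 0.0267]
eef_rot: [-179.9, 0.0, -75.2]
contact_force: [-0.8, 0.1, 6.3]
gripper_width: 0.0099
gripper_force: 50.0
time_s: 62.95
tcp_pos: [0.5877, 0.2409, 0.0461]
eef_rot: [180.0, 0.0, -75.2]
contact_force: [-0.4, 0.1, -2.4]
gripper_width: 0.0097
gripper_force: 50.0
0.45 [270.0, 166.0, 537.0, 329.0]
```

```bash

python3 -m creep '[[5,0,0,0.3,0,0,0],[5,0,0,0.6,0,0,0],[5,0,0,0.9,0,0,0],[5,0,0,1,0,0,0],[5,0,0,1,0,0,0],[5,0,-0.2,1,0,0,0],[5,0.05,-0.4,0.6,0,0,-0.5],[5,0.1,-0.6,0.36,0,0,-1]]'
python3 -m creep '[[5,0.13,-0.8,0,0,0,-1.5],[5,0.14,-0.8,0,0,0,-1.5],[5,0.14,-0.8,0,0,0,-1.5],[5,0.14,-0.8,0,0,0,-1.5],[5,0.14,-0.8,0,0,0,-1.5],[5,0.14,-0.8,0,0,0,-1.5],[5,0.14,-0.8,0,0,0,-1.5],[5,0.14,-0.8,0,0,0,-1.5]]'
python3 -m creep '[[5,0.14,-0.8,0,0,0,-1.5],[5,0.14,-0.8,0,0,0,-1.5],[5,0.14,-0.8,0,0,0,-1.5],[5,0.14,-0.8,0,0,0,-1.5],[5,0.14,-0.8,0,0,0,-1.5],[5,0.14,-0.8,0,0,0,-1.5],[5,0.14,-0.8,0,0,0,-1.5],[5,0.14,-0.8,0,0,0,-1.5]]'
python3 -m creep '[[5,0.14,-0.8,0,0,0,-1.5],[5,0.14,-0.8,0,0,0,-1.5],[5,0.14,-0.8,0,0,0,-1.5],[5,0.14,-0.8,0,0,0,-1.5],[5,0.14,-0.8,0,0,0,-1.5],[5,0.14,-0.8,0,0,0,-1.5],[5,0.14,-0.6,0,0,0,-1.5],[5,0.14,-0.3,0,0,0,-1.5]]'
python3 -m creep '[[5,0,-0.1,0,0,0,0],[5,0,0,0,0,0,0],[5,0,0,0,0,0,0],[5,0,0,0,0,0,0]]'
```

```text
time_s: 63.72
tcp_pos: [0.5923, 0.2117, 0.1931]
eef_rot: [-179.8, 0.1, -76.6]
contact_force: [0.2, 0.6, -2.6]
gripper_width: 0.0098
gripper_force: 50.0
time_s: 64.38
tcp_pos: [0.6188, 0.0491, 0.1895]
eef_rot: [179.9, -0.0, -88.8]
contact_force: [0.2, 0.1, -3.0]
gripper_width: 0.0101
gripper_force: 50.0
time_s: 65.05
tcp_pos: [0.6465, -0.1108, 0.1895]
eef_rot: [179.9, -0.0, -100.8]
contact_force: [0.0, 0.6, -2.2]
gripper_width: 0.0095
gripper_force: 50.0
time_s: 65.72
tcp_pos: [0.6746, -0.2539, 0.1893]
eef_rot: [179.9, -0.0, -112.9]
contact_force: [0.7, 0.7, -2.2]
gripper_width: 0.0098
gripper_force: 50.0
time_s: 66.05
tcp_pos: [0.6752, -0.2531, 0.1902]
eef_rot: [180.0, 0.0, -112.6]
contact_force: [-0.3, 0.7, -2.8]
gripper_width: 0.0098
gripper_force: 50.0
```

```bash
cat > held.py <<'E'
from trayfit import *
t=r.get_state();T=t["tcp_pos"];m=np.radians(t["eef_rot"][2]-90);z0=T[2]-.0247
c=capture("wrist");x0=(T[0]+.06*np.cos(m),T[1]+.06*np.sin(m),m)
s,fun,n=fit(c,x0,z0=z0,rowmax=228);print("TCP",T.round(4),"exp",np.round(x0,4),"fit",s.round(2),fun,n)
f=c["frame"].astype(int);M=cv2.dilate((mask(c,*x0,z0)>.5).astype(np.uint8),np.ones((5,5)))>0
k=M&((f[...,0]-f[...,2])>0)&(f[...,0]>100);k[228:]=0
d=cv2.distanceTransform(k.astype(np.uint8),cv2.DIST_L2,5);pk=(d==cv2.dilate(d,np.ones((15,15))))&(d>6)
n,l,st,ce=cv2.connectedComponentsWithStats(pk.astype(np.uint8));Rm=np.array([[np.cos(m),np.sin(m)],[-np.sin(m),np.cos(m)]])
for i in range(1,n):print(ce[i].round(0),d[int(ce[i][1]),int(ce[i][0])].round(1),(Rm@(at_z(c,ce[i],z0+.014)[:2]-x0[:2])*1000).round(1))
xs=int(proj(c,[*x0[:2],z0])[0])
for y in range(100,228,5):print(y,"".join("b" if f[y,x,2]-f[y,x,0]>45 else "#" if k[y,x] else "." for x in range(180,480,4)))
E
python3 held.py
```

```text
TCP [ 0.6752 -0.2531  0.1902] exp [ 0.6199 -0.23   -3.5363] fit [ 619.14 -230.6  -202.55] 96.0 15430.0
[375. 199.] 20.6 [-14.  26.]
[473. 200.] 20.8 [35.3 25.5]
100 ...........................................................................
105 ...........................................................................
110 ...........................................................................
115 ...........................................................................
120 ...........................................................................
125 ...........................................................................
130 ...........................................................................
135 ...........................................................................
140 ...........................................................................
145 ...........................................................................
150 ...........................................................................
155 .......................................................
[... 440 characters left out ...]
........#bbbbbbbbbbbbbbbbbbbbb########bbbbbbbbbbbbbbb.######
190 .......................#bbbbbbbbbbbbbbbbbbbb##########bbbbbbbbbbbbbb#######
195 .......................#bbbbbbbbbbbbbbbbbbbb###########bbbbbbbbbbbb.#######
200 .......................#bbbbbbbbbbbbbbbbbbb.###########bbbbbbbbbbbb.#######
205 .......................#bbbbbbbbbbbbbbbbbbbb##########bbbbbbbbbbbbb..######
210 .......................#bbbbbbbbbbbbbbbbbbbb.#########bbbbbbbbbbbbbb.######
215 .......................#bbbbbbbbbbbbbbbbbbbbb.#######bbbbbbbbbbbbbbbb.#####
220 .......................#bbbbbbbbbbbbbbbbbbbbbbb####bbbbbbbbbbbbbbbbbbbb####
225 ........................bbbbbbbbbbbbbbbbbbbbbbbbbbbbbbbbbbbbbbbbbbbbbbbbbbb
```

```bash

python3 -m creep '[[5,0.03,-0.2,-0.2,0,0,0],[5,0.05,-0.4,-0.4,0,0,0],[5,0.05,-0.4,-0.5,0,0,0],[5,0.05,-0.25,-0.5,0,0,0],[5,0.05,-0.14,-0.3,0,0,0],[5,0,0,-0.12,0,0,0],[5,0,0,0,0,0,0],[5,0,0,0,0,0,0]]'
python3 -m creep '[[5,0,0,0,0,0,0],[5,-0.1,0.05,0.16,-1.54,-3.69,0],[5,-0.11,0.04,0.17,-1.54,-3.69,0],[5,-0.11,0.05,0.16,-1.54,-3.69,0],[5,-0.11,0.04,0.17,-1.54,-3.69,0],[5,0,0,0,0,0,0],[5,0,0,0,0,0,0],[5,0,0,0,0,0,0]]'
cat > pose.py <<'E'
from h import *
s=r.get_state();R=Ro.from_euler("xyz",s["eef_rot"],degrees=True).as_matrix();T=s["tcp_pos"]
# tray axes: x_tray = tool y (sign toward dish), z_tray=-tool z
xt=R[:,1]; zt=-R[:,2]
if xt[0]>0:xt=-xt
sp=T+.125*xt-.0247*zt;d=sp-np.array([.5425,-.2303,0])
print("TCP",T.round(4),"tilt",np.degrees(np.arcsin(-xt[2])).round(1),"roll",np.degrees(np.arcsin(R[2,0])).round(1),"spout rel dish mm",(d*1000).round(1),"F",s["contact_force"].round(1))
E
python3 pose.py
```

```text
time_s: 66.77
tcp_pos: [0.6811, -0.2888, 0.1393]
eef_rot: [180.0, -0.0, -112.7]
contact_force: [0.6, -0.2, -2.3]
gripper_width: 0.0095
gripper_force: 50.0
time_s: 67.43
tcp_pos: [0.6711, -0.2841, 0.1576]
eef_rot: [-163.9, 0.0, -112.6]
contact_force: [1.0, 0.1, -2.3]
gripper_width: 0.0095
gripper_force: 50.0
TCP [ 0.6711 -0.2841  0.1576] tilt 16.1 roll -0.0 spout rel dish mm [ 24.  -10.2  99.2] F [ 1.   0.1 -2.3]
```

Exactly as planned; pour.

```bash

python3 -m creep '[[5,-0.08,0.04,0.07,-0.77,-1.85,0],[5,-0.09,0.03,0.07,-0.77,-1.85,0],[5,-0.08,0.04,0.07,-0.77,-1.85,0],[5,-0.09,0.03,0.07,-0.77,-1.85,0],[5,0,0,0,0,0,0],[5,0,0,0,0,0,0],[5,0,0,0,0,0,0],[5,0,0,0,0,0,0]]'
python3 -m creep '[[5,0,0,0,0,0,0],[5,0,0,0,0,0,0],[5,0,0,0,0,0,0],[5,0,0,0,0,0,0]]'
python3 pose.py
python3 -m creep '[[5,-0.1,0.05,0.14,-0.77,-1.85,0],[5,-0.11,0.04,0.14,-0.77,-1.85,0],[5,-0.1,0.04,0.13,-0.77,-1.85,0],[5,-0.1,0.04,0.14,-0.77,-1.85,0],[5,0,0,0,0,0,0],[5,0,0,0,0,0,0],[5,0,0,0,0,0,0],[5,0,0,0,0,0,0]]'
python3 pose.py
python3 -m creep '[[5,-0.12,0.05,0.12,-0.77,-1.85,0],[5,-0.12,0.05,0.12,-0.77,-1.85,0],[5,-0.12,0.05,0.12,-0.77,-1.85,0],[5,-0.12,0.05,0.12,-0.77,-1.85,0],[5,0,0,0,0,0,0],[5,0,0,0,0,0,0],[5,0,0,0,0,0,0],[5,0,0,0,0,0,0]]'
python3 pose.py
python3 - <<'E'
from tabs import *
for cam in("scene","side"):
    c=capture(cam)
    for d in search_frame(c,"L1"):
        b=d["bbox"];print(cam,round(d["conf"],2),np.round(b).tolist(),at_z(c,((b[0]+b[2])/2,(b[1]+b[3])/2),.066)[:2].round(4))
E
```

```text
time_s: 68.1
tcp_pos: [0.663, -0.2811, 0.1635]
eef_rot: [-156.0, 0.0, -112.7]
contact_force: [-0.8, -0.2, -2.1]
gripper_width: 0.0095
gripper_force: 50.0
time_s: 68.43
tcp_pos: [0.6619, -0.2809, 0.163]
eef_rot: [-156.0, 0.0, -112.7]
contact_force: [0.3, -0.2, -1.5]
gripper_width: 0.0097
gripper_force: 50.0
TCP [ 0.6619 -0.2809  0.163 ] tilt 24.0 roll -0.0 spout rel dish mm [ 23.3 -10.4  89.6] F [ 0.3 -0.2 -1.5]
time_s: 69.1
tcp_pos: [0.6583, -0.2897, 0.1816]
eef_rot: [-148.8, -0.6, -113.2]
contact_force: [0.5, 0.4, -1.7]
gripper_width: 0.0097
gripper_force: 50.0
TCP [ 0.6583 -0.2897  0.1816] tilt 31.2 roll 0.6 spout rel dish mm [ 28.9 -23.   95.8] F [ 0.5  0.4 -1.7]
time_s: 69.77
tcp_pos: [0.6687, -0.305, 0.2201]
eef_rot: [-144.5, -1.2, -113.8]
contact_force: [-0.2, 0.0, -1.6]
gripper_width: 0.0098
gripper_force: 50.0
TCP [ 0.6687 -0.305   0.2201] tilt 35.5 roll 1.2 spout rel dish mm [ 45.5 -41.1 127.4] F [-0.2  0.  -1.6]
scene 0.59 [177.0, 230.0, 189.0, 239.0] [ 0.5356 -0.231 ]
side 0.71 [237.0, 225.0, 266.0, 243.0] [0.569  0.1053]
side 0.58 [343.0, 181.0, 350.0, 187.0] [ 0.5168 -0.2452]
side 0.27 [92.0, 316.0, 179.0, 385.0] [0.4936 0.5218]
side 0.22 [355.0, 198.0, 371.0, 213.0] [ 0.421  -0.2011]
```

```bash
python3 - <<'E'
from h import *
s=r.get_state();print(s["joints"].round(1))
for cam,box in(("wrist",(150,60,560,300)),("scene",(140,185,250,290)),("side",(270,140,400,250))):
    c=capture(cam);f=c["frame"].astype(int)
    cr=(f[...,0]-f[...,2]>22)&(f[...,0]>110)&(f[...,0]-f[...,2]<80)
    bl=f[...,2]-f[...,0]>45
    st=6 if cam=="wrist" else 2
    print(cam)
    for y in range(box[1],box[3],st*2 if cam=="wrist" else 2):print(y,"".join("#" if cr[y,x] else "b" if bl[y,x] else "." for x in range(box[0],box[2],st)))
E
```

```text
[-24.8   8.6 -45.9  92.   -0.4 -90.5]
wrist
60 .....................................................................
72 .....................................................................
84 .....................................................................
96 .....................................................................
108 .....................................................................
120 .....................................................................
132 #....................................................................
144 ...........#...#...........................................#.....####
156 .........................................................#.##.####.##
168 .................#...bbbbbbbbbbbbbbbbbbbbbbbbbbbbbbbbbbbbbbbbbbb.##..
180 .............#.#.....bbbbbbbbbbbbbbbbbbbbbbbbbbbbbbbbbbbbbbbbbb..####
192 .....................bbbbbbbbbbbbbbbbbbbbbbbbbbbbbbbbbbbbbbbbb.######
204 .........bb.....##...bbbbbbbbbbbbbbbbbbbbbbbbbbbbbbbbbbbbbbbbb#..##.#
216 ......bbbbb....#.....bbbbbbbbbbbbbbbbbbbbbbbbbbbbbbbbbbbbbbbbb#######
228 .......bbbbb....#...
[... 6760 characters left out ...]

230 .................................................................
232 .................................................................
234 .................................................................
236 .................................................................
238 .................................................................
240 .................................................................
242 .................................................................
244 .................................................................
246 .................................................................
248 .................................................................
```

```bash

python3 -m creep '[[5,0,0,0,1.15,2.77,0],[5,0,0,0,1.15,2.77,0],[5,0,0,0,1.15,2.77,0],[5,0,0,0,1.15,2.77,0],[5,0,0,0,1.15,2.77,0],[5,0,0,0,1.15,2.77,0],[5,0,0,0,1.15,2.77,0],[5,0,0,0,1.15,2.77,0]]'
python3 pose.py
python3 - <<'E'
from h import *
s=r.get_state();print(s["joints"].round(1),s["eef_rot"].round(2))
E
```

```text
time_s: 70.78
tcp_pos: [0.6893, -0.3556, 0.2625]
eef_rot: [-154.5, -4.7, -115.1]
contact_force: [-0.1, -1.7, -1.7]
gripper_width: 0.0101
gripper_force: 50.0
TCP [ 0.6893 -0.3556  0.2625] tilt 25.4 roll 4.7 spout rel dish mm [ 51.5 -87.6 186.6] F [-0.1 -1.7 -1.7]
[ -8.   14.7 -15.3  18.7 -38.2 -28.6] [-154.52   -4.74 -115.09]
```

```bash

python3 -m creep '[[5,0,0,0,0,0,0],[5,0,0,0,0,0,0],[5,0,0,0,0,0,0],[5,0,0,0,0,0,0]]'
python3 - <<'E'
from h import *
s=r.get_state();R0=Ro.from_euler("xyz",s["eef_rot"],degrees=True);T=s["tcp_pos"]
for yaw in(-113,-80.74):
    print(yaw,(Ro.from_euler("xyz",[180,0,yaw],degrees=True)*R0.inv()).as_rotvec(degrees=True).round(2))
print(s["joints"].round(1),T)
E
```

```text
time_s: 71.12
tcp_pos: [0.6874, -0.3579, 0.2614]
eef_rot: [-154.4, -4.9, -115.3]
contact_force: [-0.7, -1.3, -2.5]
gripper_width: 0.0096
gripper_force: 50.0
-113 [14.87 21.38  1.13]
-80.74 [ 8.47 25.02 32.83]
[ -8.1  14.6 -15.8  19.2 -37.7 -29. ] [ 0.68743452 -0.35791346  0.26142782]
```

```bash

python3 -m creep '[[5,0,0,0,2.97,4.28,0.23],[5,0,0,0,2.97,4.28,0.23],[5,0,0,0,2.97,4.28,0.23],[5,0,0,0,2.97,4.28,0.23],[5,0,0,0,2.97,4.28,0.23],[5,0,0,0,0,0,0],[5,0,0,0,0,0,0],[5,0,0,0,0,0,0]]'
python3 pose.py
python3 held.py
python3 - <<'E'
from h import *
s=r.get_state();R0=Ro.from_euler("xyz",s["eef_rot"],degrees=True)
print((Ro.from_euler("xyz",[180,0,-80.74],degrees=True)*R0.inv()).as_rotvec(degrees=True).round(2),s["joints"].round(1))
E
```

```text
time_s: 71.78
tcp_pos: [0.6881, -0.3583, 0.2615]
eef_rot: [-179.9, -0.0, -113.0]
contact_force: [-0.5, -0.7, -1.8]
gripper_width: 0.0095
gripper_force: 50.0
TCP [ 0.6881 -0.3583  0.2615] tilt 0.1 roll 0.0 spout rel dish mm [ 30.6 -79.1 236.6] F [-0.5 -0.7 -1.8]
TCP [ 0.6881 -0.3583  0.2615] exp [ 0.6329 -0.3348 -3.5434] fit [ 632.31 -335.5  -202.97] 63.625 15505.0
100 ...........................................................................
105 ...........................................................................
110 ...........................................................................
115 ...........................................................................
120 ...........................................................................
125 ...........................................................................
130 ...........................................................................
135 ...........................................................................
140 ...........................................................................
145 .........
[... 704 characters left out ...]
bb
190 .......................#bbbbbbbbbbbbbbbbbbbbbbbbbbbbbbbbbbbbbbbbbbbbbbbbbbb
195 .......................#bbbbbbbbbbbbbbbbbbbbbbbbbbbbbbbbbbbbbbbbbbbbbbbbbbb
200 .......................#bbbbbbbbbbbbbbbbbbbbbbbbbbbbbbbbbbbbbbbbbbbbbbbbbbb
205 .......................#bbbbbbbbbbbbbbbbbbbbbbbbbbbbbbbbbbbbbbbbbbbbbbbbbbb
210 .......................#bbbbbbbbbbbbbbbbbbbbbbbbbbbbbbbbbbbbbbbbbbbbbbbbbbb
215 ........................bbbbbbbbbbbbbbbbbbbbbbbbbbbbbbbbbbbbbbbbbbbbbbbbbbb
220 ........................bbbbbbbbbbbbbbbbbbbbbbbbbbbbbbbbbbbbbbbbbbbbbbbbbbb
225 ........................bbbbbbbbbbbbbbbbbbbbbbbbbbbbbbbbbbbbbbbbbbbbbbbbbbb
[ 0.05  0.12 32.25] [-13.1  29.3  19.    0.1 -79.6  -9.9]
```

```bash

python3 -m creep '[[5,-0.1,0.4,0,0,0,1],[5,-0.13,0.7,0,0,0,1.25],[5,-0.14,0.9,0,0,0,1.25],[5,-0.14,0.95,0,0,0,1.25],[5,-0.14,0.95,0,0,0,1.25],[5,-0.14,0.95,0,0,0,1.25],[5,-0.14,0.95,0,0,0,1.25],[5,-0.14,0.95,0,0,0,1.25]]'
python3 -m creep '[[5,-0.14,0.95,0,0,0,1.25],[5,-0.14,0.95,0,0,0,1.25],[5,-0.14,0.95,0,0,0,1.25],[5,-0.14,0.95,0,0,0,1.25],[5,-0.14,0.95,0,0,0,1.25],[5,-0.14,0.95,0,0,0,1.25],[5,-0.14,0.95,0,0,0,1.25],[5,-0.14,0.95,0,0,0,1.25]]'
python3 -m creep '[[5,-0.14,0.95,0,0,0,1.25],[5,-0.14,0.95,0,0,0,1.25],[5,-0.14,0.95,0,0,0,1.25],[5,-0.14,0.95,0,0,0,1.25],[5,-0.14,0.95,0,0,0,1.25],[5,-0.14,0.95,0,0,0,1.25],[5,-0.14,0.9,0,0,0,1.25],[5,-0.14,0.8,0,0,0,1.25]]'
python3 -m creep '[[5,-0.14,0.6,0,0,0,1.25],[5,-0.14,0.3,0,0,0,1],[5,0,0,0,0,0,0],[5,0,0,0,0,0,0],[5,0,0,0,0,0,0],[5,0,0,0,0,0,0]]'
python3 - <<'E'
from tabs import *
for cam,x0,y0,x1,y1 in(("scene",155,195,222,265),("side",290,150,372,215)):
    c=capture(cam);f=c["frame"].astype(int)
    cv2.imwrite(f"pics/d_{cam}.png",cv2.resize(c["frame"][y0:y1,x0:x1,::-1],None,fx=6,fy=6,interpolation=2))
    for d in search_frame(c,"L1"):
        b=d["bbox"];print(cam,round(d["conf"],2),np.round(b).tolist(),at_z(c,((b[0]+b[2])/2,(b[1]+b[3])/2),.062)[:2].round(3))
    for y in range(y0,y1):print("".join("#" if (f[y,x,0]-f[y,x,2]>22 and f[y,x,0]-f[y,x,2]<75 and f[y,x,0]>120) else "y" if f[y,x,0]-f[y,x,2]>=75 else "." for x in range(x0,x1)))
E
```

```text
time_s: 72.5
tcp_pos: [0.6606, -0.1872, 0.2639]
eef_rot: [-179.8, 0.0, -103.1]
contact_force: [0.4, 0.1, -1.0]
gripper_width: 0.0097
gripper_force: 50.0
time_s: 73.17
tcp_pos: [0.6324, 0.0025, 0.2638]
eef_rot: [-179.8, 0.0, -93.1]
contact_force: [0.8, 0.4, -1.9]
gripper_width: 0.0098
gripper_force: 50.0
time_s: 73.83
tcp_pos: [0.6044, 0.1874, 0.2637]
eef_rot: [-179.8, 0.1, -83.0]
contact_force: [0.7, 0.7, -2.6]
gripper_width: 0.0096
gripper_force: 50.0
time_s: 74.33
tcp_pos: [0.599, 0.2075, 0.2626]
eef_rot: [-179.9, 0.0, -81.0]
contact_force: [0.8, -1.0, -2.7]
gripper_width: 0.0103
gripper_force: 50.0
scene 0.43 [181.0, 234.0, 189.0, 238.0] [ 0.541 -0.227]
...................................................................
...................................................................
...................................................................
...................................................................
...................................................................
...................................................................
...........................
[... 9074 characters left out ...]
....................................
..................................................................................
..................................................................................
..................................................................................
..................................................................................
..................................................................................
..................................................................................
..................................................................................
..................................................................................
```

```bash

python3 -m creep '[[5,-0.05,0.3,0,0,0,0.26],[5,-0.06,0.5,-0.3,0,0,0],[5,-0.06,0.3,-0.7,0,0,0],[5,0,0.15,-0.9,0,0,0],[5,0,0,-0.9,0,0,0],[5,0,0,-0.9,0,0,0],[5,0,0,-0.9,0,0,0],[5,0,0,-0.9,0,0,0]]'
python3 -m creep '[[5,0,0,-0.9,0,0,0],[5,0,0,-0.9,0,0,0],[5,0,0,-0.6,0,0,0],[5,0,0,-0.4,0,0,0],[5,0,0,-0.2,0,0,0],[5,0,0,0,0,0,0],[5,0,0,0,0,0,0],[5,0,0,0,0,0,0]]'
python3 -m creep '[[5,0,0,0,0,0,0],[5,0,0,0,0,0,0],[5,0,0,0,0,0,0]]'
```

```text
time_s: 75.2
tcp_pos: [0.5943, 0.2408, 0.1232]
eef_rot: [-180.0, 0.0, -80.7]
contact_force: [-0.9, 0.7, -2.3]
gripper_width: 0.0098
gripper_force: 50.0
time_s: 75.87
tcp_pos: [0.5954, 0.2404, 0.0511]
eef_rot: [-179.9, 0.1, -80.7]
contact_force: [-0.1, -0.0, -1.1]
gripper_width: 0.0099
gripper_force: 50.0
time_s: 76.12
tcp_pos: [0.595, 0.2399, 0.0507]
eef_rot: [-179.9, 0.0, -80.7]
contact_force: [0.1, 0.8, -2.0]
gripper_width: 0.0094
gripper_force: 50.0
```

```bash

python3 -m creep '[[5,-0.01,-0.04,-0.3,0,0,0],[5,0,0,-0.3,0,0,0],[5,0,0,-0.2,0,0,0],[5,0,0,-0.1,0,0,0],[5,0,0,0,0,0,0],[5,0,0,0,0,0,0],[5,0,0,-0.04,0,0,0],[5,0,0,0,0,0,0]]'
python3 -m creep '[[14,0,0,0,0,0,0],[22,0,0,0,0,0,0],[30,0,0,0,0,0,0],[30,0,0,0,0,0,0],[30,0,0,0.3,0,0,0],[30,0,0,0.8,0,0,0],[30,0,0,1,0,0,0],[30,0,0,1,0,0,0]]'
python3 -m creep '[[30,0,0,1,0,0,0],[30,0,0,1,0,0,0],[30,-0.5,0.1,1,0,0,0],[30,-0.8,0.2,1,0,0,0],[30,-0.8,0.2,1,0,0,0],[30,-0.5,0.1,1,0,0,0],[30,0,0,0.8,0,0,0],[30,0,0,0,0,0,0]]'
python3 -m creep '[[30,0,0,0,0,0,0],[30,0,0,0,0,0,0],[30,0,0,0,0,0,0]]'
python3 tray.py
python3 - <<'E'
from trayfit import *
for cam,rm in(("wrist",228),("side",420)):
    for z in(.002,):print(cam,fit(capture(cam),(.536,.229,np.radians(-170.7)),z0=z,rowmax=rm))
E
```

```text
time_s: 76.78
tcp_pos: [0.5945, 0.2387, 0.0267]
eef_rot: [-180.0, 0.0, -80.7]
contact_force: [-1.7, -0.7, 2.0]
gripper_width: 0.0099
gripper_force: 50.0
time_s: 77.45
tcp_pos: [0.5942, 0.2384, 0.1049]
eef_rot: [180.0, -0.0, -80.7]
contact_force: [1.3, -0.2, 0.9]
gripper_width: 0.0298
gripper_force: 0.0
time_s: 78.12
tcp_pos: [0.5305, 0.2548, 0.2801]
eef_rot: [-179.5, 0.2, -80.6]
contact_force: [1.6, -0.3, 0.6]
gripper_width: 0.0299
gripper_force: 0.0
time_s: 78.37
tcp_pos: [0.529, 0.2533, 0.2729]
eef_rot: [179.9, -0.0, -80.7]
contact_force: [-0.9, 0.1, 0.4]
gripper_width: 0.0297
gripper_force: 0.0
wrist mat [536.84 229.12 188.97 119.02   9.3 ]
 blue z.018 [540.16 228.15 138.21  79.59   9.3 ]  z.006 [540.16 229.37 142.21  81.89   9.3 ] rows 98.0 196.0 114.0 182.0
[0.52929427 0.25338206 0.27287212]
wrist (array([ 536.18825818,  227.5629204 , -170.72949242]), np.float64(100.125), np.float32(7803.0))
side (array([ 534.46127372,  228.11306135, -171.11013722]), np.float64(75.75), np.float32(1552.0))
```

```bash

python3 -m creep '[[30,0,-0.5,0,0,0,0],[30,0,-1,0,0,0,0],[30,0,-1,0,0,0,0],[30,0,-1,0,0,0,0],[30,0,-1,0,0,0,0],[30,0,-1,0,0,0,0],[30,0,-1,0,0,0,0],[30,0,-1,0,0,0,0]]'
python3 -m creep '[[30,0,-1,0,0,0,0],[30,0,-1,0,0,0,0],[30,0,-1,0,0,0,0],[30,0,-1,0,0,0,0],[30,0,-1,0,0,0,0],[30,0,-1,0,0,0,0],[30,0,-1,0,0,0,0],[30,0,-1,0,0,0,0]]'
python3 -m creep '[[30,0,-0.6,0,0,0,0],[30,0,-0.4,0,0,0,0],[30,0,0,0,0,0,0],[30,0,0,0,0,0,0],[30,0,0,0,0,0,0],[30,0,0,0,0,0,0]]'
python3 look.py fin.png L1:0.061 plate:0.056
python3 - <<'E'
from h import *
f=cv2.imread("pics/fin.png")[:,:,::-1].astype(int)
c=capture("wrist");p=proj(c,[.5425,-.2303,.056]);print(p)
u,v=p.astype(int)
for y in range(max(v-72,0),min(v+74,228),3):print("".join("y" if f[y,x,0]-f[y,x,2]>75 else "#" if f[y,x,0]-f[y,x,2]>25 and f[y,x,0]>110 else "x" if f[y,x].max()<90 else "." for x in range(u-78,u+78,2)))
E
```

```text
time_s: 79.28
tcp_pos: [0.529, 0.0645, 0.2739]
eef_rot: [-180.0, 0.0, -80.7]
contact_force: [0.3, -0.3, -0.3]
gripper_width: 0.0299
gripper_force: 0.0
time_s: 79.95
tcp_pos: [0.5289, -0.1355, 0.2739]
eef_rot: [-180.0, 0.0, -80.7]
contact_force: [0.8, -0.4, 0.0]
gripper_width: 0.0302
gripper_force: 0.0
time_s: 80.45
tcp_pos: [0.5295, -0.1581, 0.274]
eef_rot: [-180.0, 0.0, -80.6]
contact_force: [0.3, -0.6, 0.1]
gripper_width: 0.0304
gripper_force: 0.0
80.45 [ 0.5295 -0.1581  0.274 ] [-180.     0.   -80.6] 0.0304 [ 0.3 -0.6  0.1]
L1 0.85 [274, 72, 296, 92] [ 0.5443 -0.2544  0.061 ]
L1 0.85 [271, 122, 293, 140] [ 0.5391 -0.2063  0.061 ]
L1 0.8 [256, 88, 281, 112] [ 0.558  -0.2349  0.061 ]
L1 0.8 [295, 84, 317, 106] [ 0.5213 -0.2458  0.061 ]
L1 0.64 [250, 82, 267, 102] [ 0.569  -0.2408  0.061 ]
plate 0.93 [255, 79, 312, 135] [ 0.5415 -0.2307  0.056 ]
plate 0.46 [296, 86, 318, 107] [ 0.5194 -0.245   0.056 ]
plate 0.21 [62, 0, 447, 209] [ 0.572 -0.228  0.056]
[282.97231277 107.13810931]
..............................................................................
..........................
[... 3065 characters left out ...]
.............................................................#......
.........#...........................................................##.......
..........##........................................................#.........
............##....................................................##.........#
.............##..................................................##...........
...............##..............................................##.............
.................###........................................##................
....................##....................................##..................
......................####............................####....................
```

```bash

python3 -m creep '[[30,0,0,-0.5,0,0,0],[30,0,0,-0.9,0,0,0],[30,0,0,-0.9,0,0,0],[30,0,0,-0.5,0,0,0],[30,0,0,0,0,0,0],[30,0,0,0,0,0,0],[30,0,0,0,0,0,0]]'
python3 - <<'E'
from h import *
c=capture("wrist");f=c["frame"]
for t in("L1","T1","L3"):
    for d in search_frame(c,t):
        b=d["bbox"];print(t,round(d["conf"],2),np.round(b).tolist(),at_z(c,((b[0]+b[2])/2,(b[1]+b[3])/2),.061)[:2].round(4))
g=cv2.cvtColor(f,cv2.COLOR_RGB2GRAY)
p=proj(c,[.565,-.207,.066]).astype(int);print(p)
for y in range(p[1]-27,p[1]+28,3):print(y," ".join(f"{int(f[y,x,0])-int(f[y,x,2]):3d}" for x in range(p[0]-36,p[0]+37,3)))
for cam in("scene","side"):
    c=capture(cam)
    for d in search_frame(c,"L1"):
        b=d["bbox"];print(cam,round(d["conf"],2),np.round(b).tolist(),at_z(c,((b[0]+b[2])/2,(b[1]+b[3])/2),.005)[:2].round(3),at_z(c,((b[0]+b[2])/2,(b[1]+b[3])/2),.061)[:2].round(3))
E
```

```text
time_s: 81.23
tcp_pos: [0.5302, -0.1587, 0.2051]
eef_rot: [-179.9, -0.0, -80.7]
contact_force: [-0.7, -0.3, 0.6]
gripper_width: 0.0299
gripper_force: 0.0
L1 0.94 [300.0, 78.0, 325.0, 108.0] [ 0.5208 -0.2454]
L1 0.94 [269.0, 124.0, 297.0, 149.0] [ 0.5392 -0.2062]
L1 0.75 [251.0, 82.0, 280.0, 108.0] [ 0.5586 -0.2373]
L1 0.65 [241.0, 74.0, 264.0, 99.0] [ 0.5704 -0.2424]
L1 0.56 [274.0, 63.0, 299.0, 88.0] [ 0.5441 -0.2551]
T1 0.77 [240.0, 112.0, 261.0, 139.0] [ 0.5677 -0.2109]
T1 0.34 [10.0, 0.0, 483.0, 228.0] [ 0.5722 -0.2195]
L3 0.94 [300.0, 78.0, 325.0, 108.0] [ 0.5208 -0.2454]
L3 0.94 [269.0, 124.0, 297.0, 149.0] [ 0.5392 -0.2062]
L3 0.75 [251.0, 82.0, 280.0, 108.0] [ 0.5586 -0.2373]
L3 0.65 [241.0, 74.0, 264.0, 99.0] [ 0.5704 -0.2424]
L3 0.56 [274.0, 63.0, 299.0, 88.0] [ 0.5441 -0.2551]
[252 130]
103  -7  -7  -7  -7  -7  -7  -7  -7  -7  -7   8 100 118  52  46  44  36  57  58  58  50   5   6   5   6
106  -7  -7  -7  -8  -7  -7  -8  -8  -7  -8   7  91 119 118  50  40  45  51  53  53   5   5   6   7   6
109  -8  -7  -7  -8  -7  -7  -7  -8  -8  -7   8  91 118 118 118 120  63  55 120 113
[... 1128 characters left out ...]
  21  20  51  51  51  50  51  52  51
145  18  17  21  20  20  20  20  20  19  21  20  21  20  21  23  19  20  20  32  52  50  51  51  52  51
148  18  17  21  21  21  21  20  20  21  20  20  20  21  21  20  19  21  21  21  33  51  51  51  50  23
151  18  19  18  22  20  21  21  20  22  20  21  20  20  21  21  21  19  22  22  20  21  21  21  21  22
154  18  18  17  20  20  19  21  21  19  19  20  21  21  19  21  20  22  20  21  22  22  20  20  20  22
157  17  18  19  18  21  20  19  21  20  19  20  21  21  20  20  19  21  21  22  22  21  22  19  20  21
scene 0.55 [173.0, 236.0, 179.0, 245.0] [ 0.477 -0.243] [ 0.548 -0.253]
scene 0.38 [191.0, 230.0, 199.0, 235.0] [ 0.463 -0.184] [ 0.535 -0.199]
```

```bash

python3 -m creep '[[30,0,0.3,0.9,0,0,0],[30,0,0.3,0.9,0,0,0],[30,0,0.3,0.9,0,0,0],[30,0,0,0.4,0,0,0],[30,0,0,0,0,0,0],[30,0,0,0,0,0,0],[30,0,0,0,0,0,0]]'
python3 -c "
from plant import close_job
print(close_job())"
```

```text
time_s: 82.22
tcp_pos: [0.5288, -0.1363, 0.2803]
eef_rot: [180.0, 0.0, -80.7]
contact_force: [0.3, -0.9, -0.3]
gripper_width: 0.0302
gripper_force: 0.0
the job is handed in; nothing more can be done
None
```

The job is handed in at 82 s, verdict not reported: plate flush in the recess, pointer within about 1° of the red mark, all six tablets in the dish, and the empty tray square and flat on its mat. Above about 30° of tilt the arm hit a joint limit and the tray drifted up and aside; by the wrist force the tablets had already slid out at 24°.

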